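# Wind the tray jack level with the steel block

## Robot

A 6-joint arm with a two-finger parallel gripper is mounted at the origin on the work surface. World frame = base frame: x ahead of the robot, y to its left, z up, the work surface at z = 0. Lengths are in m, angles in rad, forces in N, time in s.
With the tool pointing down it reaches from about 0.3 to 0.95 m from the base axis. Payload 3.1 kg.
Tool frame: the origin (TCP) lies at the very end of the fingers, on their centre line; the grasp point (between the pads) lies hold_point_z behind it (hold_point_z is the distance from the TCP to the grasp point, in m); z points along the fingers, y is the line along which they close (so a half turn about z gives the same grasp; the last joint's range is limited). The gripper opens to 85 mm and grips with 20 to 120 N. Pads are 22 mm wide; open, the fingers measure 114 mm over their backs; the gripper's body (76 mm by 85 mm) begins 54 mm behind the grasp point. The pads swing forward as they close: fully open they stand 13 mm farther back than shut.
Start: joints at [-1.198, 0.308, 1.634, -0, 1.2, -0.07], TCP at [0.268, -0.565, 0.231] pointing down, gripper open.
Joint ranges: [-3.06, 3.06], [-0.79, 1.96], [0.05, 2.63], [-1.19, 4.34], [0.05, 2.64], [-2.94, 2.94]. Speed limits (rad/s): [2.79, 2.79, 3.14, 3.14, 3.14, 3.14].

## Interface

Orientations are given as a rotation vector (axis times angle).
In Python, from cell import observe, snapshot, job_done, hold_point_z gives the robot as it stands. The module is installed in compiled form; this text tells all that it offers.
- The arm moves only by the tool servo_tool, never from a script. Its argument "plan" is a list that holds one entry, the list of rows, each a list of 7 numbers: the shift along the tool's x, y, z in mm, then the turn, a rotation vector about the tool's x, y, z in rad, then the closure in counts, from 0 (fully open) to 255 (shut). In form: [[[x, y, z, ax, ay, az, hand], ...]]. A call has 1 to 10 rows; each row is the pose to reach, as a shift and turn from the pose commanded when the call began, along the tool's axes at that moment; what a row does not reach only later rows make up. A row lasts 1/8 s, in which the tool goes at most 62.5 mm and 10.7 degrees, less where a joint would pass 70% of its speed; a pose out of reach is approached as far as the arm can. A call with a gripper value outside its range is refused whole. The fingers move at their own pace and stop on an object; "newtons" is the grip in N (left out, the last holds). Time passes only in rows, so rows that repeat a pose let the fingers close. It gives the time, the measured TCP pose, the force, the opening and the grip force at its end, in the units of the state.
- observe(): the state, without advancing time (a new reading comes with each control period).
- snapshot(name): name is "scene" or "top" or "wrist"; returns a dict with "color" (384x512x3 uint8, red, green, blue), "z_map" (384x512 float32, m along the optical axis (not along the pixel's ray), 0 where there is no reading), "camera_matrix" (3x3 intrinsics, pixels), "k1" (the pictures are not rectified: a ray, as slopes to the right and down, at radius r is drawn at 1 + k1 r^2 times it, then the intrinsics apply), "rvec" (rotation vector, rad) and "tvec" (3), from world to camera coordinates, as OpenCV has them. Camera axes: x right, y down, z forward; pixel columns grow to the right and rows downward; lengths in m; the calibration is good to about 2 mm. A picture is of the moment at which its call begins.
- job_done(): hands the job in; it is judged then, once.
The state is a dict: "time_s": time; "qpos": joint angles; "joint_vel": joint speeds; "effort": joint torques, N m; "tool_pos": TCP position; "tcp_rot": TCP orientation; "contact_force": force on the tool from outside, world axes, zero at the start; "wrist_torque": the same for the moment, N m; "width": finger opening in m; "finger_force": force on a finger pad.
Only numpy, scipy, OpenCV 4.12 (cv2) and the standard library are available. Lean on these libraries where they do the work, as an engineer would, in place of code of your own. Each camera call takes 0.05 s, during which the arm holds its last target. There are 200 camera calls.

## Task

The engraver's big brass tray is to be laid across the steel block and the screw jack beside it. Fit the crank handle fully home on the square of the jack's leaning shaft, and with it wind the jack up until its head is level with the top of the block. Then draw the crank off and set it back down on the bench without dropping it, leaving the hammer, the dish and the jar where they are.

Things in the scene. Friction and masses are not known exactly. Their poses are not given: they have to be found in the camera images.
- jack: Bevel-geared screw jack bolted to the bench: grey cast body, base 132 mm across, 135 mm tall; a grey tube leans out 40 deg from vertical on its -x side. Origin: middle of the base's underside, z up. The screw climbs in the middle, under the head. It stays where it is left; the head cannot be pulled or pushed up.
- shaft_seat (a point): Middle of the tube's end face, where the drive shaft comes out. +z: out along the shaft, 40 deg from vertical; +x: square to it, up the slope towards the head. On +z: an 18 mm square 30 mm long (end chamfered), then a 18 mm round nose 15 mm long. How the square's flats are turned is not told. Turn clockwise, looking at the shaft's end, to raise: 8 mm a turn; takes about 0.25 Nm.
- head_top (a point): Middle of the top of the jack's round steel head (52 mm across, 13 mm thick) on the screw; it moves straight up and down without turning. It starts 10 to 20 mm too low.
- block_top (a point): Middle of the top face of the dark steel block beside the jack (stepped: foot 170 x 170 x 90 mm, upper part 140 x 140 mm, 172 mm tall, fixed).
- crank: Loose steel crank, 0.36 kg, flat on the open bench right of the jack, handle up. Origin: middle of the hub's underside, mouth of a 20.8 mm square socket right through it (34 mm square, 30 tall). +x: along the arm (22 wide, 12 thick) to the handle axis at 62 mm. The handle is parallel to +z: a wooden sleeve 24 mm across, z 14 to 100 mm, spinning on its pin with 0.1 Nm drag; steel cap to 104 mm.
- hammer: Bystander: hammer with a wooden handle, 260 mm long, lying on the bench beyond the jack. Origin: middle of its length, on the bench.
- dish: Bystander: terracotta dish, 110 mm across, 35 mm high. Origin: middle of its underside.
- jar: Bystander: amber glass jar, 64 mm across, 90 mm high. Origin: middle of its underside.
Things that resemble listed ones, but are neither listed nor needed, are in the scene too. Of the things that look like the crank, the smaller one is meant. Leave any brown look-alike of the jack alone.

How it is judged:
By the outcome, as a careful person would: the job done as asked, in the order asked, and still so for the second after the job is handed in, with the robot touching nothing.
It also fails if it takes over 72 s, if anything falls off the work surface, if the arm or the gripper's body presses on something with over 40 N, if the wrist force passes 120 N, or if a joint passes its speed limit or range.

## Working session

There is one attempt and no reset: what is moved stays moved. The work goes in short steps, Python scripts to look and compute and a tool call to move; the robot and the scene stay as the last step left them, time stands still between calls to the robot, and variables do not carry over. Pictures are saved under pics/ and viewed, at most 10 in all, crops included, and the job is handed in when it is done.

Besides the shell and the picture viewer there is one more tool, called after "Call:" as name(argument=value, ...), one argument or row to a line, values as JSON. servo_tool: Moves the arm, as the interface text tells. Its arguments: {"type":"object","properties":{"plan":{"type":"array"},"newtons":{"type":"number"}},"required":["plan"]}

```bash
mkdir -p pics; cat > h.py <<'E'
import numpy as np, cv2
from cell import observe, snapshot, hold_point_z
from scipy.spatial.transform import Rotation as R
def cloud(s):
    K=s["camera_matrix"];z=s["z_map"];h,w=z.shape
    u,v=np.meshgrid(np.arange(w),np.arange(h))
    xd=(u-K[0,2])/K[0,0];yd=(v-K[1,2])/K[1,1]
    x,y=xd.copy(),yd.copy()
    for _ in range(8):
        f=1+s["k1"]*(x*x+y*y);x=xd/f;y=yd/f
    P=np.stack([x*z,y*z,z],-1)
    Rm=R.from_rotvec(np.ravel(s["rvec"])).as_matrix()
    W=(P-np.ravel(s["tvec"]))@Rm
    W[z<=0]=np.nan
    return W
def project(s,p):
    Rm=R.from_rotvec(np.ravel(s["rvec"])).as_matrix()
    c=np.atleast_2d(p)@Rm.T+np.ravel(s["tvec"])
    x=c[:,0]/c[:,2];y=c[:,1]/c[:,2];f=1+s["k1"]*(x*x+y*y);K=s["camera_matrix"]
    return np.c_[K[0,0]*x*f+K[0,2],K[1,1]*y*f+K[1,2]]
def save(s,name,crop=None,k=1):
    im=s["color"][...,::-1]
    if crop: a,b,c,d=crop; im=im[b:d,a:c]
    cv2.imwrite(f"pics/{name}.png",cv2.resize(im,None,fx=k,fy=k,interpolation=cv2.INTER_CUBIC))
E
python3 - <<'E'
from h import *
import pickle
print(hold_point_z,observe())
D={}
for n in("scene","top","wrist"):
    s=snapshot(n);D[n]=s;c=-R.from_rotvec(np.ravel(s["rvec"])).as_matrix().T@np.ravel(s["tvec"]);print(n,c,s["camera_matrix"][0,0],s["k1"])
pickle.dump(D,open("d0.pkl","wb"))
im=np.hstack([D["scene"]["color"],D["top"]["color"]])[...,::-1]
save(D["scene"],"scene0",k=1.5);save(D["top"],"top0",k=1.5)
E
```

```text
0.0187 {'time_s': 0.0, 'qpos': array([-1.19768325e+00,  3.09017621e-01,  1.63519321e+00, -4.68558259e-06,
        1.19967712e+00, -6.96891114e-02]), 'joint_vel': array([-0.00031102,  0.00138758,  0.00089013, -0.00039847, -0.0005998 ,
       -0.00109048]), 'effort': array([-5.26877102e-05, -4.15250373e+01, -2.76664728e+01, -2.89150585e-04,
        1.02599699e-02,  1.18455918e-05]), 'tool_pos': array([ 0.26747682, -0.56396694,  0.23003604]), 'tcp_rot': array([-3.06269514e+00, -6.89387984e-01,  5.51271008e-04]), 'contact_force': array([ 0.23493713, -0.31927157, -0.59758022]), 'wrist_torque': array([-0.01123007,  0.03180155,  0.02635987]), 'finger_force': 0.0, 'width': 0.08511284274253604}
scene [1.3945866  0.6120887  0.87439983] 380.9439703219949 -0.08769557042099571
top [ 0.48933101 -0.02015033  1.22150544] 350.75453896021844 0.025751529319645697
wrist [ 0.33715571 -0.53000456  0.3716206 ] 292.75246797052876 -0.040797269724521024
```

View pics/scene0.png

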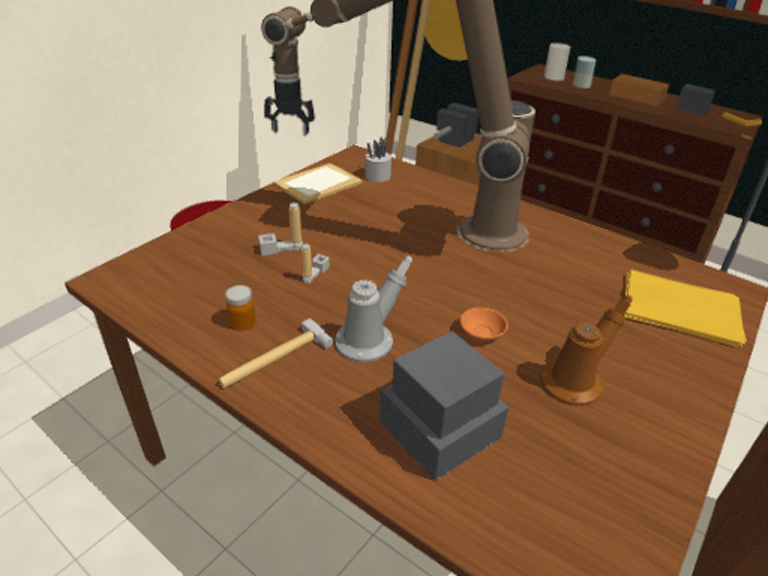

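View pics/top0.png

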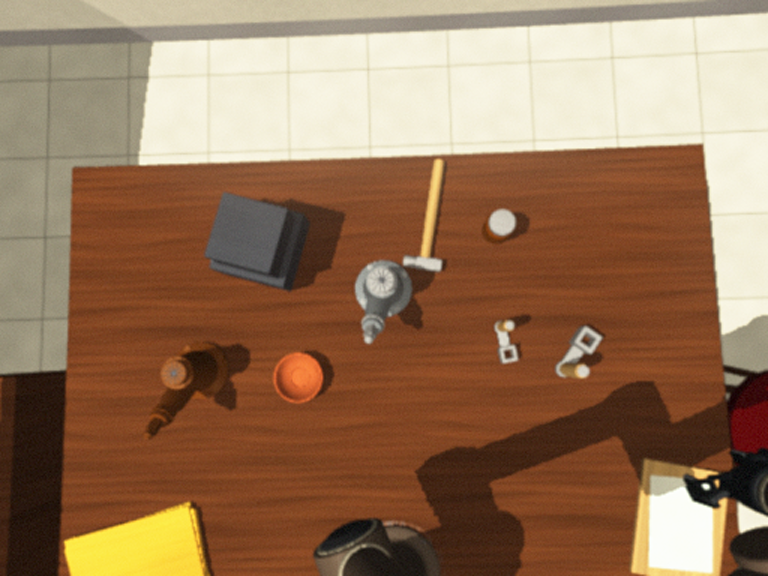

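Scene view (1.5x): grey jack at (365,320), small crank at (312,265) with the larger look-alike at (282,240), block at (445,390), and the brown jack at (575,360) to leave alone. In the top view the small crank has its hub at (508,354) and handle at (505,326). The jack head is at (382,280), with the shaft pointing down the picture to (369,335).

```bash
python3 - <<'E'
from h import *
import pickle
D=pickle.load(open("d0.pkl","rb"))
W={n:cloud(D[n]) for n in("scene","top")}
t=W["top"]
def at(u,v): return t[int(v/1.5),int(u/1.5)].round(4)
for n,p in dict(hub=(508,345),hubb=(500,360),handle=(507,325),head=(382,280),nose=(369,337),block=(245,235),bench=(450,330)).items(): print(n,at(*p))
A=np.vstack([w.reshape(-1,3) for w in (W["scene"],W["top"])])
for n in W:
    P=W[n].reshape(-1,3);P=P[~np.isnan(P[:,0])]
    bt=at(245,235)
    m=(np.linalg.norm(P[:,:2]-bt[:2],axis=1)<.12)&(P[:,2]>.15)&(P[:,2]<.2);print(n,"block",m.sum(),np.median(P[m],0),P[m].std(0))
    print(cv2.minAreaRect((P[m][:,:2]*1000).astype(np.float32)))
    h=at(382,280)
    m=(np.linalg.norm(P[:,:2]-h[:2],axis=1)<.04)&(P[:,2]>.13);z=P[m][:,2];print(n,"head",m.sum(),P[m].mean(0),np.percentile(z,[5,25,50,75,95]))
    m=(np.linalg.norm(P[:,:2]-h[:2],axis=1)<.2)&(np.linalg.norm(P[:,:2]-h[:2],axis=1)>.05)&(P[:,2]>.07)&(P[:,1]>h[1]-.1)&(P[:,1]<h[1]+.1)&(P[:,0]<h[0])
    Q=P[m];
    c=Q.mean(0);u=np.linalg.svd(Q-c)[2][0];u*=np.sign(u[2]);print("shaft",m.sum(),c,u,np.degrees(np.arccos(u[2])),np.degrees(np.arctan2(u[1],u[0])),"tip",(Q@u).max(),Q[np.argmax(Q@u)])
    hb=at(508,345)
    m=(np.linalg.norm(P[:,:2]-hb[:2],axis=1)<.075)&(P[:,2]>.006)
    Q=P[m];print("crank",m.sum())
    for a,b in((.006,.02),(.022,.036),(.04,.09),(.09,.12)):
        q=Q[(Q[:,2]>a)&(Q[:,2]<b)];
        if len(q):print(a,b,len(q),q.mean(0),cv2.minAreaRect((q[:,:2]*1000).astype(np.float32)))
E
```

```text
hub [ 0.4921 -0.272   0.0124]
hubb [ 0.4585 -0.2551  0.0031]
handle [ 0.5359 -0.2549  0.1054]
head [0.6328 0.0063 0.1588]
nose [0.517  0.0324 0.1862]
block [0.7327 0.2818 0.1712]
bench [ 0.5304 -0.1461 -0.0025]
scene block 2373 [0.74945474 0.28954079 0.17165605] [0.04247203 0.04281197 0.00515319]
((736.2806396484375, 282.41082763671875), (142.77420043945312, 142.86520385742188), 73.07970428466797)
scene head 277 [0.63977231 0.01484125 0.14502262] [0.13163967 0.13412231 0.14983435 0.15452331 0.15675569]
shaft 349 [0.55944719 0.03667177 0.13509349] [-0.65671503 -0.02163553  0.75382841] 41.07689617849609 -178.11306806665675 tip -0.19836479608722654 [0.50855206 0.03478938 0.1808922 ]
crank 258
0.006 0.02 76 [ 0.50055879 -0.25768599  0.01147627] ((499.7016296386719, -261.46661376953125), (100.42971801757812, 32.50318145751953), 5.469515323638916)
0.022 0.036 66 [ 0.49539789 -0.26008362  0.02714155] ((502.8108215332031, -263.07952880859375), (95.35003662109375, 38.46477127075195), 5.0198750495910645)
0.04 0.09 69 [ 0.54073827 -0.25173418  0.06558965] ((539.2381591796875, -253.6671447753906
[... 609 characters left out ...]
3.76337224161404 tip -0.22028465429474445 [0.50543863 0.03858193 0.18645472]
crank 253
0.006 0.02 97 [ 0.50222701 -0.26467919  0.01182579] ((493.7848815917969, -277.2943115234375), (142.74989318847656, 89.4915771484375), 36.64120101928711)
0.022 0.036 84 [ 0.47599455 -0.26771783  0.0296319 ] ((498.2133483886719, -265.3439025878906), (86.20011901855469, 34.923336029052734), 8.465052604675293)
0.04 0.09 26 [ 0.53181131 -0.2510315   0.06398312] ((532.4578247070312, -253.51150512695312), (23.91023063659668, 11.91149616241455), 9.299995422363281)
0.09 0.12 42 [ 0.53293997 -0.25726066  0.10263392] ((532.955322265625, -257.9040832519531), (20.771467208862305, 19.202680587768555), 87.55707550048828)
```

```bash
cat >> h.py <<'E'
def pose():
    o=observe();return np.array(o["tool_pos"]),R.from_rotvec(o["tcp_rot"])
def delta(p,Rt):
    """tool-frame shift (mm) and rotvec from present measured pose"""
    p0,R0=pose()
    return (R0.inv().apply(np.array(p)-p0)*1000).round(1),(R0.inv()*Rt).as_rotvec().round(3)
def frame(z,x):
    z=np.array(z,float);z/=np.linalg.norm(z);x=np.array(x,float);x-=z*(x@z);x/=np.linalg.norm(x)
    return R.from_matrix(np.c_[x,np.cross(z,x),z])
E
python3 - <<'E'
from h import *
import pickle
s=pickle.load(open("d0.pkl","rb"))["wrist"]
p,R0=pose();print(R0.as_matrix().round(3))
Rc=R.from_rotvec(np.ravel(s["rvec"])).as_matrix();c=-Rc.T@np.ravel(s["tvec"])
print("cam in tool",R0.inv().apply(c-p),"cam axes in tool\n",(R0.inv().as_matrix()@Rc.T).round(3))
a=np.radians(9.5);x=np.array([np.cos(a),np.sin(a),0])
for sg in(1,-1):
  print(sg,delta([.475-.0,-.267,.20],frame([0,0,-1],sg*x)))
E
```

```text
[[ 0.904  0.428 -0.001]
 [ 0.428 -0.904  0.002]
 [ 0.    -0.002 -1.   ]]
cam in tool [ 0.07753594 -0.00127286 -0.1412981 ] cam axes in tool
 [[-0.    -0.953 -0.303]
 [ 1.    -0.    -0.   ]
 [ 0.    -0.303  0.953]]
1 (array([ 314.8, -179.5,   30.7]), array([-0.002,  0.   ,  0.277]))
-1 (array([ 314.8, -179.5,   30.7]), array([-0.   , -0.003, -2.865]))
```

```bash
python3 - <<'E'
from h import *
axis=np.array([-np.sin(np.radians(40))*np.cos(np.radians(13)),np.sin(np.radians(40))*np.sin(np.radians(13)),np.cos(np.radians(40))])
tip=np.array([.507,.037,.187])
C=np.array([[0,-.953,-.303],[1,0,0],[0,-.303,.953]]) # cam in tool
# want cam z=-axis; tool x ~ +y  => cam y ~ -toolx
cz=-axis; 
Rc=frame(cz,np.cross([0,-1,0],cz)).as_matrix()
Rt=R.from_matrix(Rc@C.T); p=tip+.22*axis-Rt.apply([.0775,-.0013,-.1413])
print(p,Rt.as_matrix().round(2),delta(p,Rt))
E
```

```text
[0.46642149 0.01522762 0.23868547] [[-0.1   0.77  0.62]
 [ 0.99  0.    0.16]
 [ 0.13  0.63 -0.76]] (array([ 427.9, -438.3,   -7.5]), array([-0.525,  0.526, -1.135]))
```

Call:
servo_tool(
  plan=[
    [[60,-60,-8,-0.07,0.07,-0.15,0],[120,-122,-8,-0.15,0.15,-0.3,0],[180,-184,-8,-0.2,0.2,-0.45,0],[240,-245,-8,-0.27,0.27,-0.6,0],[300,-307,-8,-0.35,0.35,-0.75,0],[350,-358,-8,-0.42,0.42,-0.9,0],[400,-410,-8,-0.48,0.48,-1.04,0],[428,-438,-8,-0.525,0.526,-1.135,0],[428,-438,-8,-0.525,0.526,-1.135,0],[428,-438,-8,-0.525,0.526,-1.135,0]],
  ],
)

```text
time_s: 1.4
tool_pos: [0.4667, 0.0163, 0.2395]
tcp_rot: [1.816, 1.926, 0.821]
contact_force: [0.0, -0.7, -0.9]
width: 0.0852
finger_force: 0.0
```

```bash
python3 - <<'E'
from h import *
import pickle
o=observe();print(o["time_s"],o["tool_pos"],o["qpos"].round(2),o["contact_force"])
s=snapshot("wrist");pickle.dump(s,open("d1.pkl","wb"))
print(project(s,[[.507,.037,.187],[.535,.03,.1535]]))
save(s,"w1",k=1.5)
E
```

```text
1.4 [0.46668072 0.01626264 0.23946185] [-0.29 -0.39  2.44  0.68  0.56 -0.84] [ 0.04041025 -0.73871829 -0.94201042]
[[248.47707134 187.5129441 ]
 [249.10698595 187.75689596]]
```

View pics/w1.png

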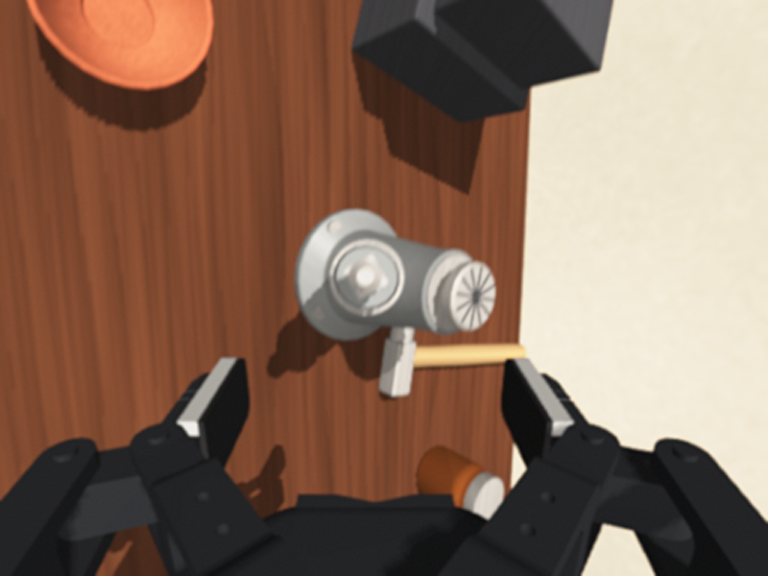

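The wrist view looks straight down the shaft: tube end face centred at (367,278) and nose at (365,275) in the 1.5x picture, head at (473,296). I need a zoom to read the flats.

```bash
python3 - <<'E'
from h import *
import pickle
s=pickle.load(open("d1.pkl","rb"));W=cloud(s)
save(s,"w1z",(212,155,352,225),5)
ax=np.array([-.626,.145,.766])
z=s["z_map"]
for n,(u,v,r) in dict(nose=(243.5,183.5,4)).items():
    yy,xx=np.mgrid[0:384,0:512];m=np.hypot(xx-u,yy-v)<r;print(n,np.nanmedian(W[m],0))
yy,xx=np.mgrid[0:384,0:512];d=np.hypot(xx-244.3,yy-185)
m=(d>18)&(d<22);Q=W[m];print("ring",np.nanmedian(Q,0),np.nanpercentile(z[m],[10,50,90]))
m=(np.hypot(xx-316,yy-197)<9);Q=W[m];c=np.nanmean(Q,0);print("head",c,np.nanpercentile(Q[:,2],[5,50,95]))
P=W.reshape(-1,3);m=(P[:,2]>.16)&(P[:,2]<.18)&(np.hypot(P[:,0]-.737,P[:,1]-.28)<.12);print("block",m.sum(),np.median(P[m],0))
np.set_printoptions(linewidth=250)
print((z[168:203:1,226:264:2]*1000).round(0).astype(int))
E
```

```text
nose [0.50659802 0.0395519  0.18142487]
ring [0.53504652 0.03177198 0.14606719] [0.26821712 0.26947577 0.27882163]
head [0.62929434 0.01057411 0.15609157] [0.1552375  0.15609416 0.15693471]
block 1704 [0.74366316 0.22326259 0.17034669]
[[397 280 280 275 270 268 268 269 269 268 269 269 270 268 272 279 281 281 363]
 [280 280 276 269 268 269 269 268 270 269 270 268 269 268 268 273 280 280 362]
 [280 280 270 269 270 268 268 270 268 269 269 271 269 269 270 270 276 279 357]
 [281 276 268 269 268 268 268 268 269 268 268 269 268 270 268 269 272 280 281]
 [280 271 269 269 269 269 269 268 269 269 240 269 268 270 269 269 269 276 281]
 [276 268 269 269 269 269 270 270 269 239 239 270 269 271 269 268 268 274 280]
 [271 268 268 268 268 268 270 269 241 238 239 240 268 270 269 269 268 269 279]
 [270 268 269 268 269 270 268 240 229 230 239 240 270 269 269 269 269 270 273]
 [269 269 269 269 270 269 229 229 228 229 230 238 269 268 268 268 270 268 272]
 [269 269 269 269 270 230 229 228 227 228 228 229 240 268 270 269 268 270 272]
 [269 269 268 268 268 230 228 228 226 226 227 229 230 268 270 269 270 269 
[... 1201 characters left out ...]
69 268 269 228 227 227 226 227 227 228 230 269 270 268 269 268 270]
 [270 269 268 269 268 230 229 227 228 228 229 230 268 269 270 269 270 270 269]
 [269 268 269 269 269 241 229 229 228 228 230 229 268 268 269 269 269 271 271]
 [269 268 268 268 268 270 239 239 229 230 269 269 269 269 270 268 270 270 273]
 [273 270 270 269 269 269 240 239 240 269 269 269 268 267 268 270 268 269 279]
 [276 269 269 269 270 269 240 239 242 270 270 268 270 270 269 269 269 271 281]
 [279 269 270 269 269 269 240 240 268 269 269 269 269 268 269 269 270 275 280]
 [280 274 268 269 269 269 268 268 269 269 269 267 268 269 269 269 272 279 279]
 [280 279 268 268 269 267 269 267 268 269 269 269 270 269 269 269 275 279 280]]
```

View pics/w1z.png

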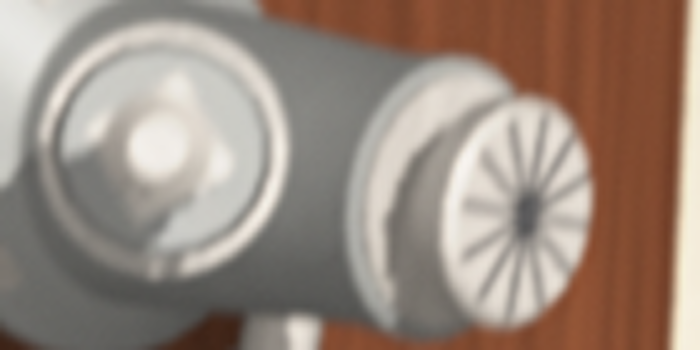

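Zoom: nose at (157,147), with square corners peeking out at (180,80), (220,165), (95,130) and a shaded one below. The depth map shows the same four corners clearly, so I'll fit axis, seat and flats from it.

```bash
python3 - <<'E'
from h import *
import pickle
from scipy.optimize import minimize
s=pickle.load(open("d1.pkl","rb"));W=cloud(s);z=s["z_map"]
yy,xx=np.mgrid[0:384,0:512];d=np.hypot(xx-244.5,yy-185.5)
f=W[(d<21)&(z>.2655)&(z<.2715)];c=f.mean(0);n=np.linalg.svd(f-c)[2][2];n*=np.sign(n[2])
print("face normal",n,"tilt",np.degrees(np.arccos(n[2])),"az",np.degrees(np.arctan2(n[1],n[0])))
nose=W[(d<14)&(z<.2335)];tip=W[(d<14)&(z<.2275)].mean(0)
cn=nose.mean(0);print("nose mean",cn,"face mean",c,"axis from diff",(lambda a:(np.degrees(np.arccos(a[2])),np.degrees(np.arctan2(a[1],a[0]))))((cn-c)/np.linalg.norm(cn-c)))
az=np.arctan2(n[1],n[0])
# shaft frame: z=axis (40deg), x=up slope to head
for azd in (np.degrees(az),):
    a=np.radians(azd);A=np.array([np.sin(.69813)*np.cos(a),np.sin(.69813)*np.sin(a),np.cos(.69813)])
    x=np.array([0,0,1])-A*A[2];x/=np.linalg.norm(x);y=np.cross(A,x);F=np.c_[x,y,A]
    print("F",F.round(4).tolist())
    L=lambda p:(p-c)@F
    fo=L(f);sq=L(W[(d<18)&(z>.2355)&(z<.2435)]);no=L(nose)
    print("face z",fo[:,2].mean(),fo[:,2].std())
    (cx,cy),r=cv2.minEnclosingCircle((no[:,:2]*1000).astype(np.float32));print("nose circ",cx,cy,r,"top z",np.percentile(no[:,2],98))
    (fx,fy),r=cv2.minEnclosingCircle((fo[:,:2]*1000).astype(np.float32));print("face circ",fx,fy,r)
    allp=np.vstack([sq,no])[:,:2]*1000
    print("sq z",np.median(sq[:,2]),len(sq),cv2.minAreaRect(allp.astype(np.float32)))
    h=L(np.array([.6293,.0106,.156]));print("head",h)
E
```

```text
face normal [-0.62119537  0.1485085   0.76945535] tilt 39.69499500344876 az 166.55471919338777
nose mean [nan nan nan] face mean [0.53414162 0.03136707 0.14816753] axis from diff (np.float64(nan), np.float64(nan))
F [[0.7451, 0.2325, -0.6252], [-0.1781, 0.9726, 0.1495], [0.6428, 0.0, 0.766]]
face z -1.735949428963363e-17 0.0007474977605665395
nose circ -1.241728663444519 -0.7011786699295044 8.91791820526123 top z nan
face circ -0.7355589270591736 -0.1810932606458664 19.2969970703125
sq z 0.029354069615959148 88 ((-1.2732572555541992, -0.696537971496582), (17.7689208984375, 18.013402938842773), 39.715763092041016)
head [ 0.07963136  0.00192801 -0.05659386]
```

```bash
python3 - <<'E'
from h import *
a=np.radians(9.5);x=np.array([np.cos(a),np.sin(a),0])
p=[.475,-.267,.17];Rt=frame([0,0,-1],-x)
d=delta(p,Rt);print(d)
p0,R0=pose()
r=(R0.inv()*Rt).as_rotvec()
for f in(.1,.2,.35,.5,.65,.8,.9,1):
    q=p0+f*(np.array(p)-p0);q[2]=.26+(.17-.26)*f**3
    print((R0.inv().apply(q-p0)*1000).round(0),(r*f).round(2))
E
```

```text
(array([-296.7,  -39.8,    8.2]), array([ 0.635,  0.466, -1.591]))
[-26.  13. -20.] [ 0.06  0.05 -0.16]
[-55.  13. -24.] [ 0.13  0.09 -0.32]
[-99.  12. -28.] [ 0.22  0.16 -0.56]
[-143.    8.  -29.] [ 0.32  0.23 -0.8 ]
[-188.    0.  -26.] [ 0.41  0.3  -1.03]
[-234.  -13.  -16.] [ 0.51  0.37 -1.27]
[-265.  -25.   -6.] [ 0.57  0.42 -1.43]
[-297.  -40.    8.] [ 0.64  0.47 -1.59]
```

Call:
servo_tool(
  plan=[
    [[-26,13,-20,0.06,0.05,-0.16,0],[-55,13,-24,0.13,0.09,-0.32,0],[-83,12,-27,0.18,0.13,-0.47,0],[-111,11,-28,0.24,0.18,-0.62,0],[-143,8,-29,0.32,0.23,-0.79,0],[-170,3,-28,0.37,0.27,-0.93,0],[-200,-3,-24,0.43,0.32,-1.1,0],[-234,-13,-16,0.5,0.37,-1.25,0],[-265,-25,-6,0.57,0.42,-1.41,0],[-280,-32,0,0.61,0.45,-1.52,0]],
  ],
)

```text
time_s: 2.7
tool_pos: [0.4704, -0.2632, 0.183]
tcp_rot: [-0.136, 3.127, 0.039]
contact_force: [-0.3, 0.6, 0.2]
width: 0.0853
finger_force: 0.0
```

Call:
servo_tool(
  plan=[
    [[0,0,8,0,0,0,0],[0,0,8,0,0,0,0]],
  ],
)

```text
time_s: 2.95
tool_pos: [0.4699, -0.261, 0.1753]
tcp_rot: [-0.128, 3.127, 0.044]
contact_force: [0.4, 1.0, -0.3]
width: 0.0856
finger_force: 0.0
```

```bash
python3 - <<'E'
from h import *
import pickle
o=observe();p,R0=pose();print(o["time_s"],p,o["qpos"].round(2),R0.as_matrix().round(3))
s=snapshot("wrist");pickle.dump(s,open("d2.pkl","wb"));W=cloud(s)
save(s,"w2",k=1.5)
P=W.reshape(-1,3);P=P[~np.isnan(P[:,0])]
b=P[(abs(P[:,2])<.006)];print("bench",np.median(b[:,2]))
hb=np.array([.475,-.267]);
Q=P[(np.linalg.norm(P[:,:2]-hb,axis=1)<.09)&(P[:,2]>.005)]
for lo,hi in((.007,.016),(.026,.034),(.045,.095),(.099,.11)):
    q=Q[(Q[:,2]>lo)&(Q[:,2]<hi)]
    if len(q):print(lo,len(q),q.mean(0),cv2.minAreaRect((q[:,:2]*1000).astype(np.float32)))
E
```

```text
2.95 [ 0.46985712 -0.26096634  0.17531764] [-0.61  0.21  1.89  0.03  1.06 -2.27] [[-0.997 -0.082  0.011]
 [-0.081  0.996  0.028]
 [-0.013  0.027 -1.   ]]
bench -0.0011657033386751328
0.007 676 [ 0.50389837 -0.26273295  0.0109216 ] ((495.88433837890625, -265.7327880859375), (84.57440185546875, 33.77022933959961), 7.291697978973389)
0.026 800 [ 0.47565623 -0.2673843   0.02889209] ((493.567626953125, -264.5646667480469), (79.32521057128906, 34.35215377807617), 9.091172218322754)
0.045 645 [ 0.5237695  -0.25864646  0.07303107] ((526.6328735351562, -258.8812255859375), (12.664031028747559, 23.990230560302734), 8.591043472290039)
0.099 344 [ 0.53174033 -0.25800057  0.10300371] ((532.350341796875, -258.27569580078125), (18.691776275634766, 18.09062957763672), 69.99897003173828)
```

View pics/w2.png

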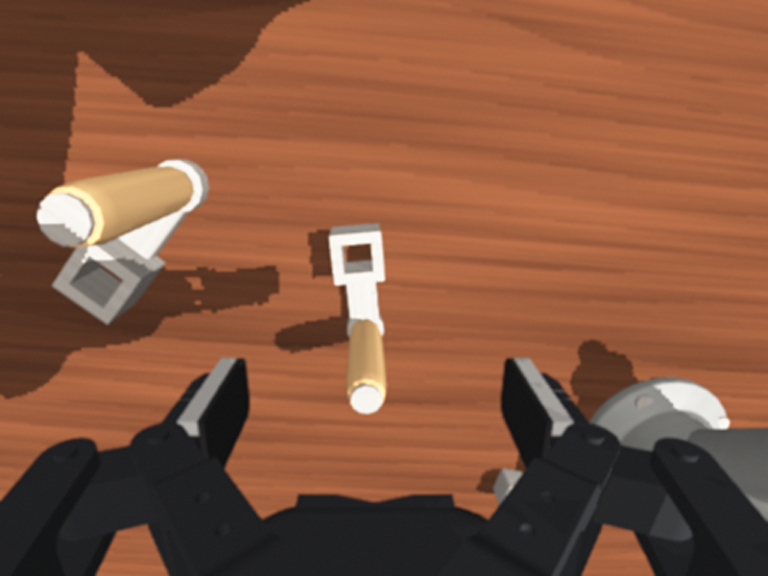

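The small crank's hub is at (357,255) and its handle cap at (367,398) in the 1.5x picture, directly below the tool. The larger look-alike is clear to the left at (110,240).

```bash
python3 - <<'E'
from h import *
import pickle
s=pickle.load(open("d2.pkl","rb"));W=cloud(s)
P=W.reshape(-1,3);P=P[~np.isnan(P[:,0])]
a=np.radians(9);x=np.array([np.cos(a),np.sin(a)])
l=(P[:,:2]-[.4708,-.2677])
q=P[(P[:,2]>.026)&(P[:,2]<.034)&(l@x<.024)&(np.linalg.norm(l,axis=1)<.04)]
r=cv2.minAreaRect((q[:,:2]*1000).astype(np.float32));print(len(q),r,q[:,2].mean())
c=np.array(r[0])/1000
print("yaw from cap",np.degrees(np.arctan2(*(np.array([.532,-.258])-c)[::-1])),np.linalg.norm(np.array([.532,-.258])-c))
X=np.r_[x,0]
for z in(.12,.003):print(delta([c[0],c[1],z],frame([0,0,-1],-X)))
E
```

```text
732 ((471.59698486328125, -268.080322265625), (34.82492446899414, 34.35215377807617), 9.091171264648438) 0.02880098693310584
yaw from cap 9.474461036775145 0.06123836325854513
(array([-0. , -8.4, 55.8]), array([ 0.026,  0.015, -0.075]))
(array([  1.7, -11.5, 172.7]), array([ 0.026,  0.015, -0.075]))
```

Call:
servo_tool(
  plan=[
    [[0,-4,10,0.026,0.015,-0.075,0],[0,-8,40,0.026,0.015,-0.075,0],[0,-9,80,0.026,0.015,-0.075,0],[0,-9,80,0.026,0.015,-0.075,0],[0,-9,80,0.026,0.015,-0.075,0]],
  ],
)

```text
time_s: 3.62
tool_pos: [0.4734, -0.2691, 0.0976]
tcp_rot: [-0.248, 3.129, -0.004]
contact_force: [0.3, -0.8, 0.2]
width: 0.0853
finger_force: 0.0
```

```bash
python3 - <<'E'
from h import *
a=np.radians(9.1);X=np.array([np.cos(a),np.sin(a),0])
print(pose()[0]);print(delta([.4716,-.2681,.003],frame([0,0,-1],-X)))
E
```

```text
[ 0.4733854  -0.26914535  0.09762308]
(array([ 1.8,  1.6, 94.6]), array([-0.003,  0.002, -0.001]))
```

Call:
servo_tool(
  plan=[
    [[2,1.5,40,0,0,0,0],[2,1.5,75,0,0,0,0],[2,1.5,91,0,0,0,0],[2,1.5,91,0,0,0,0],[2,1.5,91,0,0,0,0]],
  ],
)

```text
time_s: 4.25
tool_pos: [0.472, -0.2687, 0.0068]
tcp_rot: [-0.248, 3.128, -0.006]
contact_force: [0.3, 0.3, -0.3]
width: 0.0856
finger_force: 0.0
```

Call:
servo_tool(
  plan=[
    [[0,0,0,0,0,0,90],[0,0,0,0,0,0,150],[0,0,0,0,0,0,200],[0,0,0,0,0,0,200],[0,0,0,0,0,0,255],[0,0,0,0,0,0,255]],
  ],
  newtons=80,
)

```text
time_s: 5.0
tool_pos: [0.4712, -0.2683, 0.006]
tcp_rot: [-0.248, 3.13, -0.005]
contact_force: [-1.0, -0.2, 5.9]
width: 0.0329
finger_force: 80.9
```

```bash
python3 - <<'E'
from h import *
o=observe();print(pose()[0],o["width"],o["finger_force"],o["contact_force"],o["qpos"].round(2));print(delta([.4716,-.2681,.003],frame([0,0,-1],[-np.cos(.159),-np.sin(.159),0])))
E
```

```text
[ 0.47117661 -0.26831173  0.00601915] 0.032905826233339854 80.90737275313586 [-0.98733642 -0.21065061  5.94365988] [-0.6   0.47  1.95 -0.    0.72 -2.33]
(array([-0.4,  0.2,  3. ]), array([-0.003,  0.002, -0.001]))
```

```bash
cat >> h.py <<'E'
F=np.array([[0.7451,0.2325,-0.6252],[-0.1781,0.9726,0.1495],[0.6428,0,0.766]]);A=F[:,2]
seat=np.array([.5331,.0309,.1474])
def fdir(deg): return F@[np.cos(np.radians(deg)),np.sin(np.radians(deg)),0]
def rows(p0,R0,pts):
    for p,Rt in pts: print((R0.inv().apply(np.array(p)-p0)*1000).round(1).tolist(),(R0.inv()*Rt).as_rotvec().round(3).tolist())
E
python3 - <<'E'
from h import *
from scipy.spatial.transform import Slerp
p0,R0=pose();Rt=frame(-A,fdir(129.7));pt=seat+A*(.006+.045+.04)
print("target",pt,np.degrees((R0.inv()*Rt).magnitude()))
S=Slerp([0,1],R.concatenate([R0,Rt]))
up=p0+[0,0,.22]
for h in (0,1):
  n=np.arange(1,11)/10 
rows(p0,R0,[(p0+[0,0,h],R0) for h in(.01,.03,.08,.13,.18,.22)])
print();rows(up,R0,[(up+f*(pt-up),S(f)) for f in np.arange(1,15)/14])
E
```

```text
target [0.4762068 0.0445045 0.217106 ] 81.70341539285026
[-0.0, -0.0, -10.0] [0.0, 0.0, 0.0]
[-0.1, -0.1, -30.0] [0.0, 0.0, 0.0]
[-0.1, -0.2, -80.0] [0.0, 0.0, 0.0]
[-0.2, -0.4, -130.0] [0.0, 0.0, 0.0]
[-0.3, -0.5, -180.0] [0.0, 0.0, 0.0]
[-0.4, -0.7, -220.0] [0.0, 0.0, 0.0]

[-3.9, 22.0, 0.6] [-0.013, -0.051, 0.087]
[-7.8, 44.0, 1.2] [-0.026, -0.103, 0.174]
[-11.6, 66.0, 1.7] [-0.039, -0.154, 0.261]
[-15.5, 88.0, 2.3] [-0.052, -0.206, 0.348]
[-19.4, 110.0, 2.9] [-0.064, -0.257, 0.435]
[-23.3, 132.1, 3.5] [-0.077, -0.309, 0.522]
[-27.2, 154.1, 4.0] [-0.09, -0.36, 0.609]
[-31.0, 176.1, 4.6] [-0.103, -0.412, 0.696]
[-34.9, 198.1, 5.2] [-0.116, -0.463, 0.783]
[-38.8, 220.1, 5.8] [-0.129, -0.515, 0.869]
[-42.7, 242.1, 6.3] [-0.142, -0.566, 0.956]
[-46.5, 264.1, 6.9] [-0.155, -0.618, 1.043]
[-50.4, 286.1, 7.5] [-0.168, -0.669, 1.13]
[-54.3, 308.1, 8.1] [-0.18, -0.721, 1.217]
```

Call:
servo_tool(
  plan=[
    [[0,0,-10,0,0,0,255],[0,0,-30,0,0,0,255],[0,0,-80,0,0,0,255],[0,0,-130,0,0,0,255],[0,0,-180,0,0,0,255],[0,0,-225,0,0,0,255],[0,0,-235,0,0,0,255]],
  ],
)

```text
time_s: 5.88
tool_pos: [0.4716, -0.2681, 0.2432]
tcp_rot: [-0.248, 3.126, -0.008]
contact_force: [0.5, 0.4, -2.5]
width: 0.0327
finger_force: 80.7
```

Call:
servo_tool(
  plan=[
    [[-8,44,0,-0.026,-0.103,0.174,255],[-16,88,0,-0.052,-0.206,0.348,255],[-23,132,0,-0.077,-0.309,0.522,255],[-31,176,0,-0.103,-0.412,0.696,255],[-39,220,0,-0.129,-0.515,0.869,255],[-46,264,2,-0.155,-0.618,1.043,255],[-54,308,10,-0.18,-0.721,1.217,255],[-54,308,15,-0.18,-0.721,1.217,255],[-54,308,20,-0.18,-0.721,1.217,255],[-54,308,20,-0.18,-0.721,1.217,255]],
  ],
)

```text
time_s: 7.12
tool_pos: [0.4711, 0.0367, 0.2162]
tcp_rot: [1.269, 2.157, 0.242]
contact_force: [0.3, -0.7, -3.9]
width: 0.0329
finger_force: 80.8
```

```bash
python3 - <<'E'
from h import *
import pickle
o=observe();print(o["time_s"],pose()[0],o["width"],o["finger_force"],o["qpos"].round(2),o["contact_force"]);print(delta(seat+A*.091,frame(-A,fdir(129.7))))
D={n:snapshot(n) for n in("wrist","scene")};pickle.dump(D,open("d3.pkl","wb"))
im=np.hstack([cv2.resize(D["wrist"]["color"][60:360,100:400],(400,400)),cv2.resize(D["scene"]["color"][110:260,190:340],(400,400),interpolation=cv2.INTER_CUBIC)])
cv2.imwrite("pics/fit1.png",im[...,::-1])
E
```

```text
7.125 [0.47110098 0.03671686 0.21622811] 0.032931454115829546 80.80448063090444 [ 0.14 -0.29  2.41 -0.55  0.45  0.06] [ 0.33278965 -0.65114255 -3.89909802]
(array([4.4, 8.2, 1.2]), array([-0.036, -0.024,  0.051]))
```

View pics/fit1.png

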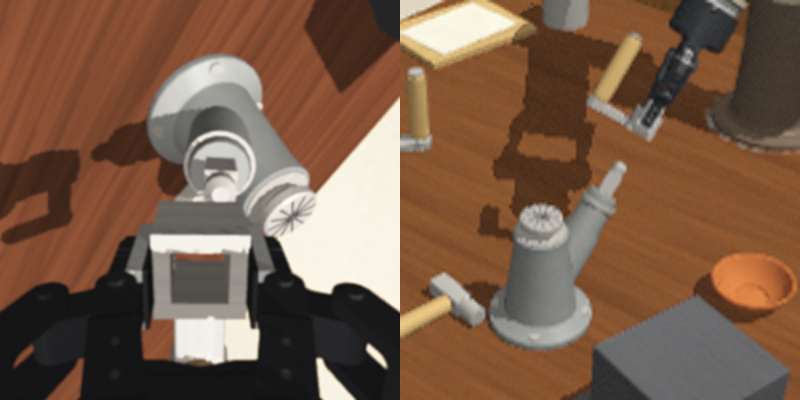

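Left half (wrist): hub held between the fingers, socket at (200,278), shaft nose beyond at (220,188). Right half (scene): crank tilted in line above the shaft at (640,130). I'll correct the remaining offset, then compare hub and nose in one wrist image.

Call:
servo_tool(
  plan=[
    [[4.4,8.2,1.2,-0.036,-0.024,0.051,255],[4.4,8.2,1.2,-0.036,-0.024,0.051,255],[4.4,8.2,1.2,-0.036,-0.024,0.051,255],[4.4,8.2,1.2,-0.036,-0.024,0.051,255]],
  ],
)

```text
time_s: 7.72
tool_pos: [0.4793, 0.0437, 0.2212]
tcp_rot: [1.297, 2.09, 0.286]
contact_force: [0.4, 0.2, -3.8]
width: 0.033
finger_force: 80.8
```

```bash
python3 - <<'E'
from h import *
import pickle
p0,R0=pose();print(delta(seat+A*.091,frame(-A,fdir(129.7))))
s=snapshot("wrist");pickle.dump(s,open("d4.pkl","wb"));W=cloud(s)
T=R0.inv().apply((W.reshape(-1,3)-p0))*1000   # tool mm
np.set_printoptions(suppress=True,precision=2)
m=(abs(T[:,0])<22)&(abs(T[:,1])<16.2)&(T[:,2]>-30)&(T[:,2]<-18)
q=T[m];print("hub top z",np.median(q[:,2]),len(q),cv2.minAreaRect(q[:,:2].astype(np.float32)))
print("x range",np.percentile(q[:,0],[0,2,98,100]))
# shaft nose: visible points near expected axis
L=(W.reshape(-1,3)-seat)@F*1000
m=(np.hypot(L[:,0],L[:,1])<14)&(L[:,2]>3)&(L[:,2]<50);n=L[m];print(len(n))
for a,b in((3,29),(31,43),(40,50)):
    k=n[(n[:,2]>a)&(n[:,2]<b)];
    if len(k): print(a,len(k),k.mean(0),k.min(0),k.max(0))
m=(np.hypot(L[:,0],L[:,1])<26)&(abs(L[:,2])<4);k=L[m];print("face",len(k),k.mean(0),cv2.minEnclosingCircle(k[:,:2].astype(np.float32)))
save(s,"fit2",(120,120,380,330),3)
E
```

```text
(array([ 3.3, -3.8,  1.1]), array([0.005, 0.002, 0.001]))
hub top z -23.474915205359544 3489 ((0.25660133361816406, 0.0022830963134765625), (35.7824821472168, 32.40262985229492), 0.04512111842632294)
x range [-17.65 -16.37  17.64  18.15]
792
3 253 [-5.27  6.9  18.26] [-12.56  -3.78   3.21] [12.07 12.77 28.99]
31 326 [-2.5   3.42 39.41] [-9.8  -8.12 31.13] [ 8.41 10.77 42.99]
40 330 [-1.23  1.58 42.58] [-8.38 -7.2  40.02] [ 7.68  9.14 45.86]
face 936 [-3.73  5.01 -0.16] ((-0.3265196681022644, 0.4663352966308594), 19.90631675720215)
```

View pics/fit2.png

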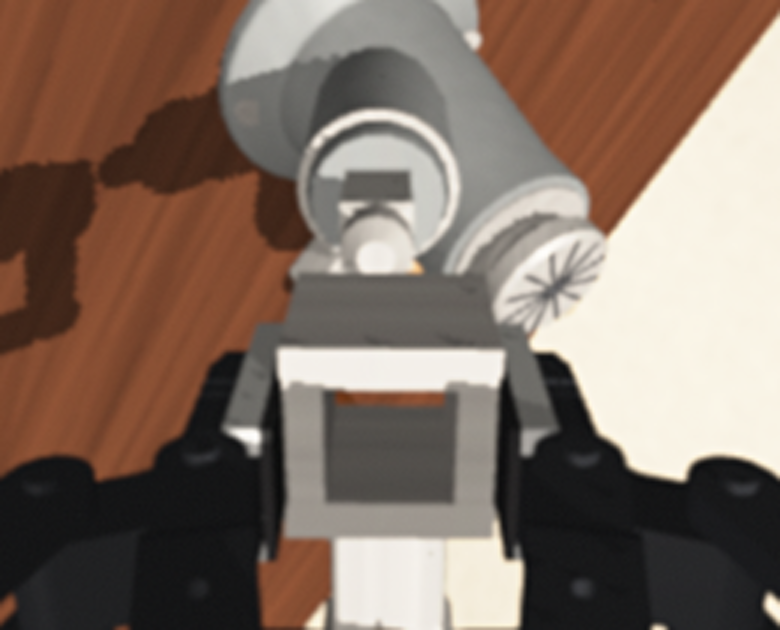

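Zoomed wrist view: shaft square at (376,185) has its edges parallel to the hub's (socket centre (391,445)). Only a ~4 mm sideways correction remains.

```bash
sed -i 's/^seat=.*/seat=np.array([.5331,.0309,.1474])+F@[-.0003,.0006,0]/' h.py; python3 - <<'E'
from h import *
print(delta(seat+A*.0915-.00025*fdir(129.7),frame(-A,fdir(129.7))))
E
```

```text
(array([ 3.8, -3.8,  0.6]), array([0.006, 0.003, 0.001]))
```

Call:
servo_tool(
  plan=[
    [[3.8,-3.8,1,0.006,0.003,0,255],[3.8,-3.8,12,0.006,0.003,0,255],[3.8,-3.8,25,0.006,0.003,0,255],[3.8,-3.8,25,0.006,0.003,0,255],[3.8,-3.8,25,0.006,0.003,0,255]],
  ],
)

```text
time_s: 8.4
tool_pos: [0.4911, 0.0419, 0.1984]
tcp_rot: [1.3, 2.095, 0.283]
contact_force: [0.2, -0.5, -3.7]
width: 0.0329
finger_force: 80.7
```

```bash
python3 - <<'E'
from h import *
o=observe();print(o["contact_force"])
print(delta(seat+A*.0065-.00025*fdir(129.7),frame(-A,fdir(129.7))))
E
```

```text
[ 0.18835366 -0.4536022  -3.69991227]
(array([-0.7, -0. , 60.5]), array([-0.   , -0.001,  0.001]))
```

Aligned within a millimetre. Advance over the nose to about the start of the square, watching force.

Call:
servo_tool(
  plan=[
    [[-0.6,0,8,0,0,0,255],[-0.6,0,16,0,0,0,255],[-0.6,0,22,0,0,0,255],[-0.6,0,27,0,0,0,255],[-0.6,0,27,0,0,0,255]],
  ],
)

```text
time_s: 9.02
tool_pos: [0.5082, 0.0373, 0.1778]
tcp_rot: [1.3, 2.095, 0.283]
contact_force: [-0.2, 0.3, -3.4]
width: 0.0329
finger_force: 80.9
```

Call:
servo_tool(
  plan=[
    [[0,0,5,0,0,0,255],[0,0,10,0,0,0,255],[0,0,15,0,0,0,255],[0,0,20,0,0,0,255],[0,0,20,0,0,0,255]],
  ],
)

```text
time_s: 9.65
tool_pos: [0.5207, 0.0343, 0.1624]
tcp_rot: [1.3, 2.095, 0.283]
contact_force: [-0.9, 0.0, -3.2]
width: 0.033
finger_force: 80.9
```

```bash
python3 - <<'E'
from h import *
o=observe();print(o["contact_force"])
print(delta(seat+A*.0065-.00025*fdir(129.7),frame(-A,fdir(129.7))))
E
```

```text
[-0.91017503  0.04620825 -3.24845182]
(array([-0.1,  0. , 13.3]), array([-0.001, -0.001,  0.002]))
```

Call:
servo_tool(
  plan=[
    [[0,0,4,0,0,0,255],[0,0,8,0,0,0,255],[0,0,11,0,0,0,255],[0,0,12,0,0,0,255],[0,0,12,0,0,0,255]],
  ],
)

```text
time_s: 10.28
tool_pos: [0.5282, 0.0326, 0.1536]
tcp_rot: [1.3, 2.094, 0.283]
contact_force: [-0.2, 0.1, -2.4]
width: 0.033
finger_force: 80.9
```

Call:
servo_tool(
  plan=[
    [[0,0,1,0,0,0,255],[0,0,2,0,0,0,255],[0,0,2,0,0,0,255]],
  ],
)

```text
time_s: 10.65
tool_pos: [0.5294, 0.0324, 0.1525]
tcp_rot: [1.3, 2.094, 0.284]
contact_force: [-5.3, 1.1, 1.6]
width: 0.0328
finger_force: 81.8
```

Call:
servo_tool(
  plan=[
    [[0,0,-1,0,0,0,120],[0,0,-1,0,0,0,60],[0,0,-1,0,0,0,0],[0,0,-1,0,0,0,0],[0,0,-20,0,0,0,0],[0,0,-60,0,0,0,0],[0,0,-100,0,0,0,0],[0,0,-125,0,0,0,0],[-30,0,-130,0,0,0,0],[-62,0,-130,0,0,0,0]],
  ],
)

```text
time_s: 11.9
tool_pos: [0.4668, -0.0014, 0.2785]
tcp_rot: [1.296, 2.094, 0.286]
contact_force: [0.4, -0.6, -0.1]
width: 0.0854
finger_force: 0.0
```

```bash
python3 - <<'E'
from h import *
import pickle
s=snapshot("wrist");pickle.dump(s,open("d5.pkl","wb"));W=cloud(s)
L=((W.reshape(-1,3)-seat)@F)*1000
Rz=fdir
c,sn=np.cos(np.radians(-50.3)),np.sin(np.radians(-50.3))
X=L[:,0]*c+L[:,1]*sn;Y=-L[:,0]*sn+L[:,1]*c;Z=L[:,2]
m=(abs(X)<20)&(abs(Y)<20)&(Z>24)&(Z<35);print("hub top",m.sum(),np.median(Z[m]),cv2.minAreaRect(np.c_[X,Y][m].astype(np.float32)))
m=(abs(X-62)<20)&(abs(Y)<20)&(Z>98)&(Z<109);print("cap",m.sum(),np.median(Z[m]),cv2.minAreaRect(np.c_[X,Y][m].astype(np.float32)))
o=observe();print(o["width"],o["contact_force"])
for z in(.115,.05):print(delta(seat+A*z+.062*fdir(-50.3),frame(-A,fdir(129.7))))
save(s,"w5")
E
```

```text
hub top 1260 30.486163310299297 ((0.6945390701293945, -0.44242095947265625), (34.490234375, 34.85469055175781), 80.82757568359375)
cap 657 103.20280495054293 ((62.71033477783203, -10.824250221252441), (18.92685890197754, 18.241785049438477), 0.432539701461792)
0.08564093275372123 [1.67958112 0.53505475 1.82323132]
(array([ 5. , -2.9, 22.4]), array([0.005, 0.004, 0.002]))
(array([ 5.2, -3.2, 87.4]), array([0.005, 0.004, 0.002]))
```

View pics/w5.png

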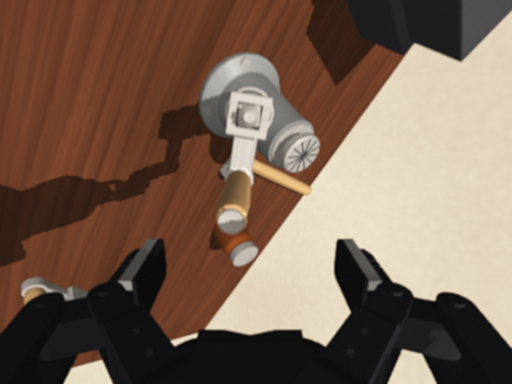

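The crank sits fully home (hub top 30.5 mm above the tube face). It settled about 10° clockwise in the socket's slack, with its handle cap at (232,220). Now grip the handle.

```bash
python3 - <<'E'
from h import *
h=62.7*fdir(-50.3)/1000-.0108*fdir(39.7)
for z in(.115,.05):print(delta(seat+A*z+h,frame(-A,fdir(129.7))))
E
```

```text
(array([  4.3, -13.7,  22.4]), array([0.005, 0.004, 0.002]))
(array([  4.5, -14. ,  87.4]), array([0.005, 0.004, 0.002]))
```

Call:
servo_tool(
  plan=[
    [[4.4,-14,5,0.005,0.004,0,0],[4.4,-14,10,0.005,0.004,0,0],[4.4,-14,30,0.005,0.004,0,0],[4.4,-14,60,0.005,0.004,0,0],[4.4,-14,85,0.005,0.004,0,0],[4.4,-14,85,0.005,0.004,0,0],[4.4,-14,85,0.005,0.004,0,0]],
  ],
)

```text
time_s: 12.82
tool_pos: [0.5078, -0.0167, 0.2027]
tcp_rot: [1.303, 2.102, 0.281]
contact_force: [-0.4, -0.5, 1.4]
width: 0.0855
finger_force: 0.0
```

Call:
servo_tool(
  plan=[
    [[0,0,0,0,0,0,120],[0,0,0,0,0,0,255],[0,0,0,0,0,0,255],[0,0,0,0,0,0,255],[0,0,0,0,0,0,255],[0,0,0,0,0,0,255]],
  ],
  newtons=50,
)

```text
time_s: 13.58
tool_pos: [0.5097, -0.0171, 0.2049]
tcp_rot: [1.302, 2.097, 0.284]
contact_force: [-2.0, 3.8, 6.1]
width: 0.023
finger_force: 48.9
```

```bash
python3 - <<'E'
from h import *
o=observe();p,R0=pose();L=(p-seat)@F*1000
print(L,np.degrees(np.arctan2(L[1],L[0])),np.hypot(*L[:2]),o["width"],o["contact_force"],o["qpos"].round(2))
E
```

```text
[ 28.35766939 -52.70494338  51.52661851] -61.717716850411016 59.84954861523882 0.023002498116664372 [-1.95328935  3.79959739  6.08802758] [-0.04 -0.2   2.4  -0.44  0.28 -0.12]
```

```bash
cat > kin.py <<'E'
from h import *
from scipy.optimize import least_squares
Q=np.array([[-1.1977,.3090,1.6352,0,1.1997,-.0697],[-.29,-.39,2.44,.68,.56,-.84],[-.61,.21,1.89,.03,1.06,-2.27],[-.60,.47,1.95,0,.72,-2.33],[.14,-.29,2.41,-.55,.45,.06]])
T=np.array([[.26748,-.56397,.23004],[.46668,.01626,.23946],[.46986,-.26097,.17532],[.47118,-.26831,.00602],[.4711,.03672,.21623]])
RV=np.array([[-3.06269514,-.689387984,.000551],[1.816,1.926,.821],[-.128,3.127,.044],[-.248,3.13,-.005],[1.269,2.157,.242]])
o=observe();Q=np.vstack([Q,o["qpos"]]);T=np.vstack([T,o["tool_pos"]]);RV=np.vstack([RV,o["tcp_rot"]])
C0=R.from_euler('Z',np.pi/2)
def fk(q,k):
    a1,d1,L2,L3,e,lat,L6=k
    B=R.from_euler('Z',q[0]);
    f=R.from_euler('ZY',[q[0],q[1]+q[2]])
    u=R.from_euler('ZY',[q[0],q[1]])
    w=B.apply([a1,lat,d1])+u.apply([0,0,L2])+f.apply([e,0,L3])
    r=f*R.from_euler('ZYZ',[q[3],q[4],q[5]])*C0
    return w+r.apply([0,0,L6]),r
if __name__=="__main__":
    res=lambda k:np.ravel([fk(q,k)[0]-t for q,t in zip(Q,T)])
    s=least_squares(res,[0,.2,.4,.4,0,.04,.3]);k=s.x;print(k.round(4),"rms mm",1000*np.sqrt(np.mean(s.fun**2)))
    for q,v in zip(Q,RV):print(np.degrees((fk(q,k)[1].inv()*R.from_rotvec(v)).magnitude()).round(1),end=" ")
    print();np.save("k.npy",k)
    p0,R0=pose()
    a=-60.3
    for tilt in(0,-.25,.25,.4,-.4):
      for ax in "xy":
        Rt=R0*R.from_euler(ax,tilt);out=[];q=Q[-1].copy();g=p0+R0.apply([0,0,-.0187])
        for th in range(0,361,30):
            p=g+Rt.apply([0,0,.0187])+.062*(fdir(a-th)-fdir(a))
            sol=least_squares(lambda q:np.r_[10*(fk(q,k)[0]-p),(fk(q,k)[1].inv()*Rt).as_rotvec()],q);q=sol.x
            out.append((q[4].round(2),q[3].round(1),q[5].round(1),round(sol.cost,4)))
        print(tilt,ax,"q5",[x[0] for x in out],"q4",min(x[1] for x in out),max(x[1] for x in out),"q6",min(x[2] for x in out),max(x[2] for x in out),"err",max(x[3] for x in out))
E
python3 kin.py
```

```text
[0.0008 0.3055 0.4832 0.5256 0.0342 0.0441 0.3126] rms mm 2.04368581049586
0.0 0.6 0.8 0.1 0.7 0.0 
0 x q5 [np.float64(0.29), np.float64(0.24), np.float64(0.22), np.float64(0.24), np.float64(0.3), np.float64(0.36), np.float64(0.4), np.float64(0.42), np.float64(0.42), np.float64(0.4), np.float64(0.37), np.float64(0.33), np.float64(0.29)] q4 -1.1 -0.4 q6 -0.1 0.8 err 0.0
0 y q5 [np.float64(0.29), np.float64(0.24), np.float64(0.22), np.float64(0.24), np.float64(0.3), np.float64(0.36), np.float64(0.4), np.float64(0.42), np.float64(0.42), np.float64(0.4), np.float64(0.37), np.float64(0.33), np.float64(0.29)] q4 -1.1 -0.4 q6 -0.1 0.8 err 0.0
-0.25 x q5 [np.float64(-0.14), np.float64(-0.18), np.float64(-0.2), np.float64(-0.22), np.float64(-0.26), np.float64(-0.29), np.float64(-0.28), np.float64(-0.24), np.float64(-0.17), np.float64(-0.09), np.float64(-0.02), np.float64(-0.07), np.float64(-0.14)] q4 -1.3 1.2 q6 -1.7 0.7 err 0.0
-0.25 y q5 [np.float64(0.48), np.float64(0.48), np.float64(0.52), np.float64(0.59), np.float64(0.65), np.float64(0.69), np.float64(0.71), np.float64(0.7), np.float64(
[... 1066 characters left out ...]
 np.float64(0.51), np.float64(0.56), np.float64(0.61), np.float64(0.66), np.float64(0.68), np.float64(0.68)] q4 0.4 0.6 q6 -1.4 -0.9 err 0.0
-0.4 x q5 [np.float64(-0.4), np.float64(-0.46), np.float64(-0.5), np.float64(-0.52), np.float64(-0.53), np.float64(-0.5), np.float64(-0.45), np.float64(-0.38), np.float64(-0.3), np.float64(-0.26), np.float64(-0.27), np.float64(-0.32), np.float64(-0.4)] q4 -0.9 0.3 q6 -0.7 0.2 err 0.0
-0.4 y q5 [np.float64(0.69), np.float64(0.7), np.float64(0.75), np.float64(0.81), np.float64(0.86), np.float64(0.89), np.float64(0.9), np.float64(0.89), np.float64(0.86), np.float64(0.81), np.float64(0.76), np.float64(0.71), np.float64(0.69)] q4 -1.7 -1.4 q6 1.2 1.5 err 0.0
```

Call:
servo_tool(
  plan=[
    [[0,0,0,0,0,0,80],[0,0,0,0,0,0,80],[0,0,0,0,0,0,80],[2.5,0,0,0,0.13,0,80],[4.6,0,-0.6,0,0.25,0,80],[4.6,0,-0.6,0,0.25,0,80],[4.6,0,-0.6,0,0.25,0,80]],
  ],
)

```text
time_s: 14.45
tool_pos: [0.507, -0.0138, 0.2022]
tcp_rot: [1.326, 2.305, 0.467]
contact_force: [1.0, 0.2, -0.2]
width: 0.0585
finger_force: 0.0
```

Call:
servo_tool(
  plan=[
    [[0,0,0,0,0,0,150],[0,0,0,0,0,0,255],[0,0,0,0,0,0,255],[0,0,0,0,0,0,255],[0,0,0,0,0,0,255]],
  ],
  newtons=50,
)

```text
time_s: 15.08
tool_pos: [0.507, -0.0131, 0.2025]
tcp_rot: [1.324, 2.305, 0.466]
contact_force: [0.2, 2.5, 3.4]
width: 0.0235
finger_force: 48.7
```

```bash
cat >> h.py <<'E'
def wind(a,start,end,step):
    "tool-frame shifts to go round from crank turn start to end (deg, clockwise) with handle at a-start now"
    R0=pose()[1]
    for th in np.arange(start+step,end+1e-6,step):
        print("[%g, %g, %g, 0, 0, 0, 255],"%tuple((R0.inv().apply(.062*(fdir(a-th)-fdir(a-start)))*1000).round(1)),end=" ")
    print()
E
python3 - <<'E'
from h import *
p,R0=pose();o=observe();g=p+R0.apply([0,0,-.0187]);L=(g-seat)@F*1000;print(L,np.degrees(np.arctan2(L[1],L[0])),o["qpos"].round(2),o["width"],o["contact_force"])
wind(-61,0,200,20)
E
```

```text
[ 27.19774782 -53.06320398  70.01701179] -62.86241829926641 [-0.23 -0.17  2.32  0.41  0.5  -1.07] 0.023495951962765015 [0.17479861 2.51517342 3.40028259]
[7.4, -20.1, 2, 0, 0, 0, 255], [21, -36.4, 5.6, 0, 0, 0, 255], [39.1, -47, 10.4, 0, 0, 0, 255], [59.7, -50.4, 15.7, 0, 0, 0, 255], [80.2, -46.4, 21, 0, 0, 0, 255], [98.1, -35.4, 25.6, 0, 0, 0, 255], [111.3, -18.7, 29, 0, 0, 0, 255], [118.2, 1.6, 30.7, 0, 0, 0, 255], [117.9, 23.2, 30.6, 0, 0, 0, 255], [110.5, 43.3, 28.6, 0, 0, 0, 255],
```

Call:
servo_tool(
  plan=[
    [[2,-10,0.7,0,0,0,255],[7.4,-20.1,2,0,0,0,255],[13.5,-28.8,3.6,0,0,0,255],[21,-36.4,5.6,0,0,0,255],[29.7,-42.4,7.9,0,0,0,255],[39.1,-47,10.4,0,0,0,255],[39.1,-47,10.4,0,0,0,255]],
  ],
  newtons=60,
)

```text
time_s: 15.95
tool_pos: [0.4628, -0.0018, 0.1645]
tcp_rot: [1.322, 2.3, 0.466]
contact_force: [-1.9, 0.1, 8.4]
width: 0.0228
finger_force: 61.1
```

```bash
python3 - <<'E'
from h import *
p,R0=pose();o=observe();g=p+R0.apply([0,0,-.0187]);L=(g-seat)@F*1000;print(L,np.degrees(np.arctan2(L[1],L[0])),o["qpos"].round(2),o["width"],o["contact_force"],R0.as_rotvec(),o["wrist_torque"])
s=snapshot("wrist");W=cloud(s).reshape(-1,3);
m=(np.hypot(W[:,0]-.63,W[:,1]-.0095)<.018)&(W[:,2]>.15);print("head z",m.sum(),np.median(W[m],0) if m.sum() else 0)
wind(-61,60,260,20)
E
```

```text
[-32.25606452 -52.32623883  70.25352765] -121.65140290901664 [-0.23 -0.21  2.44  0.48  0.41 -1.15] 0.022843367736303497 [-1.90429318  0.11127566  8.4177763 ] [1.3215071  2.29967187 0.46630361] [ 0.29817239 -0.90109951  0.22069461]
head z 472 [0.62854974 0.00951332 0.1573946 ]
[20.6, -3.5, 5.3, 0, 0, 0, 255], [41.1, 0.6, 10.5, 0, 0, 0, 255], [59, 11.6, 15.1, 0, 0, 0, 255], [72.2, 28.3, 18.4, 0, 0, 0, 255], [79.1, 48.6, 20.2, 0, 0, 0, 255], [78.8, 70.1, 20.1, 0, 0, 0, 255], [71.4, 90.3, 18.2, 0, 0, 0, 255], [57.8, 106.6, 14.7, 0, 0, 0, 255], [39.6, 117.1, 10.1, 0, 0, 0, 255], [19, 120.5, 4.8, 0, 0, 0, 255],
```

Turning works and the head is rising (about 1.3 mm). Continue 200°.

Call:
servo_tool(
  plan=[
    [[20.6,-3.5,5.3,0,0,0,255],[41.1,0.6,10.5,0,0,0,255],[59,11.6,15.1,0,0,0,255],[72.2,28.3,18.4,0,0,0,255],[79.1,48.6,20.2,0,0,0,255],[78.8,70.1,20.1,0,0,0,255],[71.4,90.3,18.2,0,0,0,255],[57.8,106.6,14.7,0,0,0,255],[39.6,117.1,10.1,0,0,0,255],[19,120.5,4.8,0,0,0,255]],
  ],
)

```text
time_s: 17.25
tool_pos: [0.5421, 0.078, 0.2148]
tcp_rot: [1.324, 2.308, 0.473]
contact_force: [-6.5, 11.5, 7.5]
width: 0.0226
finger_force: 59.4
```

```bash
cat > st.py <<'E'
from h import *
import sys
p,R0=pose();o=observe();g=p+R0.apply([0,0,-.0187]);L=(g-seat)@F*1000;print(o["time_s"],L,np.degrees(np.arctan2(L[1],L[0])),o["qpos"].round(2),o["width"],o["contact_force"],R0.as_rotvec())
for n in("wrist","top"):
    s=snapshot(n);W=cloud(s).reshape(-1,3)
    m=(np.hypot(W[:,0]-.63,W[:,1]-.0095)<.018)&(W[:,2]>.15)&(W[:,2]<.19);b=(np.hypot(W[:,0]-.737,W[:,1]-.28)<.065)&(abs(W[:,2]-.171)<.012)
    print(n,"head z",m.sum(),np.median(W[m],0) if m.sum() else 0,"block",b.sum(),np.median(W[b],0) if b.sum() else 0)
if len(sys.argv)>1: wind(*map(float,sys.argv[1:]))
E
python3 st.py -61 260 460 20
```

```text
17.25 [45.00336368 43.58972109 71.11484248] 44.08583292404799 [ 0.03 -0.11  2.23  0.14  0.46 -0.61] 0.022647011689292083 [-6.47835383 11.5402043   7.48646931] [1.3243513  2.30805748 0.47323931]
wrist head z 0 0 block 7083 [0.72730237 0.28115615 0.17071205]
top head z 106 [0.62925599 0.00928799 0.16388714] block 1387 [0.73640359 0.27978443 0.17276975]
[-20.5, -4, -5.4, 0, 0, 0, 255], [-38.4, -14.9, -10.1, 0, 0, 0, 255], [-51.6, -31.6, -13.5, 0, 0, 0, 255], [-58.5, -51.9, -15.3, 0, 0, 0, 255], [-58.3, -73.4, -15.2, 0, 0, 0, 255], [-51, -93.6, -13.2, 0, 0, 0, 255], [-37.5, -109.9, -9.6, 0, 0, 0, 255], [-19.3, -120.5, -4.8, 0, 0, 0, 255], [1.2, -124, 0.6, 0, 0, 0, 255], [21.7, -120, 5.9, 0, 0, 0, 255],
```

Call:
servo_tool(
  plan=[
    [[-20.5,-4,-5.4,0,0,0,255],[-38.4,-14.9,-10.1,0,0,0,255],[-51.6,-31.6,-13.5,0,0,0,255],[-58.5,-51.9,-15.3,0,0,0,255],[-58.3,-73.4,-15.2,0,0,0,255],[-51,-93.6,-13.2,0,0,0,255],[-37.5,-109.9,-9.6,0,0,0,255],[-19.3,-120.5,-4.8,0,0,0,255],[1.2,-124,0.6,0,0,0,255],[21.7,-120,5.9,0,0,0,255]],
  ],
)

```text
time_s: 18.6
tool_pos: [0.4494, 0.034, 0.1465]
tcp_rot: [1.323, 2.3, 0.464]
contact_force: [-11.1, -7.4, 16.6]
width: 0.0226
finger_force: 62.0
```

```bash
python3 st.py -61 460 620 20
```

```text
18.6 [-60.26792665 -20.56094696  70.2352396 ] -161.16246190392573 [-0.11 -0.2   2.49  0.39  0.33 -0.98] 0.022566940898830948 [-11.13481112  -7.40895379  16.64283102] [1.32273327 2.300051   0.46392619]
wrist head z 82 [0.63196086 0.02167502 0.16621022] block 0 0
top head z 110 [0.62920047 0.00931425 0.16786814] block 1387 [0.73696904 0.28044496 0.17269784]
[17.9, 11, 4.6, 0, 0, 0, 255], [31.1, 27.8, 8, 0, 0, 0, 255], [37.9, 48.1, 9.7, 0, 0, 0, 255], [37.6, 69.6, 9.6, 0, 0, 0, 255], [30.2, 89.7, 7.6, 0, 0, 0, 255], [16.5, 106, 4.1, 0, 0, 0, 255], [-1.7, 116.5, -0.6, 0, 0, 0, 255], [-22.3, 119.9, -5.9, 0, 0, 0, 255],
```

Call:
servo_tool(
  plan=[
    [[17.9,11,4.6,0,0,0,255],[31.1,27.8,8,0,0,0,255],[37.9,48.1,9.7,0,0,0,255],[37.6,69.6,9.6,0,0,0,255],[30.2,89.7,7.6,0,0,0,255],[16.5,106,4.1,0,0,0,255],[-1.7,116.5,-0.6,0,0,0,255],[-22.3,119.9,-5.9,0,0,0,255],[-22.3,119.9,-5.9,0,0,0,255],[-22.3,119.9,-5.9,0,0,0,255]],
  ],
)

```text
time_s: 19.95
tool_pos: [0.543, 0.0756, 0.2157]
tcp_rot: [1.325, 2.304, 0.472]
contact_force: [-6.5, 10.8, 12.9]
width: 0.0227
finger_force: 61.3
```

```bash
python3 st.py -61 620 660 10
```

```text
19.95 [46.7236579  41.5098988  70.88072797] 41.61829983751387 [ 0.02 -0.11  2.23  0.14  0.46 -0.61] 0.022682980218980898 [-6.46787756 10.81884698 12.86422968] [1.32496766 2.30391523 0.47151652]
wrist head z 0 0 block 7088 [0.72757863 0.28072338 0.17071381]
top head z 110 [0.6297897  0.00917933 0.17220764] block 1383 [0.73665446 0.28037485 0.17276711]
[-10.4, -1.1, -2.7, 0, 0, 0, 255], [-20.5, -4, -5.4, 0, 0, 0, 255], [-29.9, -8.7, -7.8, 0, 0, 0, 255], [-38.4, -15, -10.1, 0, 0, 0, 255],
```

Call:
servo_tool(
  plan=[
    [[-10.4,-1.1,-2.7,0,0,0,255],[-20.5,-4,-5.4,0,0,0,255],[-20.5,-4,-5.4,0,0,0,255],[-20.5,-4,-5.4,0,0,0,255]],
  ],
)

```text
time_s: 20.55
tool_pos: [0.5463, 0.0549, 0.2223]
tcp_rot: [1.325, 2.304, 0.471]
contact_force: [-5.5, 7.5, 12.3]
width: 0.0224
finger_force: 61.1
```

Call:
servo_tool(
  plan=[
    [[0,0,0,0,0,0,120],[0,0,0,0,0,0,60],[0,0,0,0,0,0,0],[0,0,0,0,0,0,0],[-3,0,-20,0,0,0,0],[-12,0,-60,0,0,0,0],[-25,0,-100,0,0,0,0],[-25,0,-110,0,0,0,0],[-25,0,-110,0,0,0,0]],
  ],
)

```text
time_s: 21.68
tool_pos: [0.4988, 0.0236, 0.3185]
tcp_rot: [1.325, 2.304, 0.465]
contact_force: [-0.0, 0.4, 0.0]
width: 0.0857
finger_force: 0.0
```

```bash
cat > lvl.py <<'E'
from h import *
import pickle
def lvl(s,tag):
    W=cloud(s).reshape(-1,3)
    d=np.hypot(W[:,0]-.6295,W[:,1]-.0095)
    h=W[(d<.022)&(W[:,2]>.15)&(W[:,2]<.185)];b=W[(np.hypot(W[:,0]-.737,W[:,1]-.28)<.06)&(abs(W[:,2]-.171)<.008)]
    f=lambda q:(len(q),q[:,2].mean().round(5),np.median(q[:,2]).round(5),q[:,2].std().round(5)) if len(q) else 0
    print(tag,"head",f(h),"block",f(b),"block-head mm",1000*(np.median(b[:,2])-np.median(h[:,2])) if len(h) and len(b) else None)
if __name__=="__main__":
    D=pickle.load(open("d0.pkl","rb"));lvl(D["top"],"top0");lvl(D["scene"],"scene0");lvl(pickle.load(open("d1.pkl","rb")),"w1");lvl(pickle.load(open("d5.pkl","rb")),"w5")
    for n in("top","scene","wrist"):
        s=snapshot(n);lvl(s,n);pickle.dump(s,open(f"d6{n}.pkl","wb"))
    L=(cloud(s).reshape(-1,3)-seat)@F*1000
    m=(L[:,2]>99)&(L[:,2]<108)&(np.hypot(L[:,0],L[:,1])<80);c=np.median(L[m],0);print("cap",m.sum(),c,np.degrees(np.arctan2(c[1],c[0])))
    m=(L[:,2]>26)&(L[:,2]<34)&(np.hypot(L[:,0],L[:,1])<25);print("hub",m.sum(),np.median(L[m][:,2]),cv2.minAreaRect(L[m][:,:2].astype(np.float32)) if m.sum() else 0)
    save(s,"w6");print(pose()[0],observe()["qpos"].round(2))
E
python3 lvl.py
```

```text
top0 head (163, np.float64(0.15783), np.float64(0.15793), np.float64(0.00194)) block (1177, np.float64(0.17273), np.float64(0.1728), np.float64(0.00201)) block-head mm 14.876619717356403
scene0 head (90, np.float64(0.15495), np.float64(0.15488), np.float64(0.00141)) block (1134, np.float64(0.17211), np.float64(0.1721), np.float64(0.00127)) block-head mm 17.216465346610143
w1 head (747, np.float64(0.15602), np.float64(0.156), np.float64(0.00052)) block (579, np.float64(0.17071), np.float64(0.17071), np.float64(0.00047)) block-head mm 14.71326341672241
w5 head (648, np.float64(0.15605), np.float64(0.15606), np.float64(0.00051)) block (1077, np.float64(0.17067), np.float64(0.17066), np.float64(0.00049)) block-head mm 14.607969235022612
top head (164, np.float64(0.17208), np.float64(0.17199), np.float64(0.00197)) block (1181, np.float64(0.17277), np.float64(0.17274), np.float64(0.00196)) block-head mm 0.7456143828525053
scene head (89, np.float64(0.16934), np.float64(0.16954), np.float64(0.00244)) block (1138, np.float64(0.17206), np.float64(0.17205), np.float64(0.00128)) block-head mm 2.511546172500323
wrist head (726, np.float64(0.17023), np.float64(0.17023), np.float64(0.00059)) block (4016, np.float64(0.17068), np.float64(0.17068), np.float64(0.00057)) block-head mm 0.4505289848718841
cap 640 [ 53.52035965  29.02594027 104.2402423 ] 28.47250664690182
hub 965 30.069365552962367 ((-0.4612598419189453, -2.3979339599609375), (35.34734344482422, 34.52791213989258), 30.326416015625)
[0.49804367 0.02410176 0.31618248] [-0.13 -0.35  2.2   0.2   0.76 -0.76]
```

```bash
python3 - <<'E'
from h import *
import pickle
for n in("d6top","d6scene","d6wrist","d1"):
    s=pickle.load(open(n+".pkl","rb"));W=cloud(s).reshape(-1,3);
    W=W[(abs(W[:,2])<.012)&(W[:,0]>.2)&(W[:,0]<.9)&(abs(W[:,1])<.6)]
    near=W[(np.hypot(W[:,0]-.65,W[:,1]-.14)<.28)]
    A_=np.c_[near[:,:2],np.ones(len(near))];k=np.linalg.lstsq(A_,near[:,2],rcond=None)[0]
    r=near[:,2]-A_@k
    print(n,len(near),"bench z at head %.2f at block %.2f mm"%tuple(1000*(k@v) for v in([.63,.01,1],[.737,.28,1])),"rms",r.std()*1000)
E
```

```text
d6top 13238 bench z at head 0.85 at block 0.78 mm rms 2.738463190539858
d6scene 9698 bench z at head 0.13 at block -0.06 mm rms 2.596209162889899
d6wrist 44223 bench z at head -0.92 at block -1.08 mm rms 1.744549751988501
d1 59561 bench z at head -1.04 at block -0.33 mm rms 2.4002423996686564
```

View pics/w6.png

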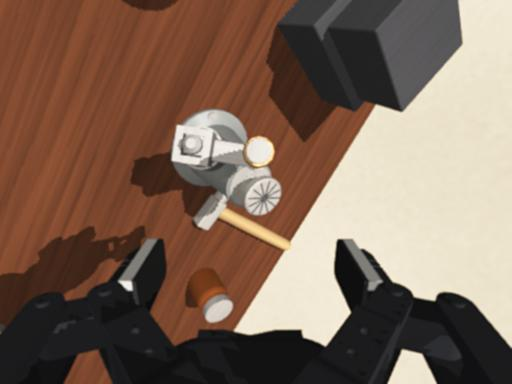

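The crank is still home, handle cap at (259,151). The head is about 0.6 mm low by the wrist camera, so I'll regrip and turn about 27° more past the slack.

```bash
python3 - <<'E'
from h import *
p0,R0=pose()
for z in (.115,.07):
    t=seat+F@[.0535,.0290,z]+R0.apply([0,0,.0187]);print(delta(t,R0))
wind(28.5,0,36,6)
E
```

```text
(array([42.8,  5.3, 66.3]), array([0., 0., 0.]))
(array([ 31.4,   5.7, 109.8]), array([0., 0., 0.]))
[-6.1, -1.6, -1.6, 0, 0, 0, 255], [-12, -3.9, -3.1, 0, 0, 0, 255], [-17.6, -6.7, -4.6, 0, 0, 0, 255], [-22.9, -10.2, -5.9, 0, 0, 0, 255], [-27.9, -14.2, -7.2, 0, 0, 0, 255], [-32.4, -18.8, -8.4, 0, 0, 0, 255],
```

Call:
servo_tool(
  plan=[
    [[22,5,15,0,0,0,0],[43,5.5,40,0,0,0,0],[43,5.5,66,0,0,0,0],[37,5.5,88,0,0,0,0],[31.5,5.5,109,0,0,0,0],[31.5,5.5,109,0,0,0,0],[31.5,5.5,109,0,0,0,0]],
  ],
)

```text
time_s: 22.7
tool_pos: [0.5457, 0.0617, 0.2216]
tcp_rot: [1.326, 2.307, 0.464]
contact_force: [0.9, -0.1, 0.7]
width: 0.0855
finger_force: 0.0
```

Call:
servo_tool(
  plan=[
    [[0,0,0,0,0,0,120],[0,0,0,0,0,0,200],[0,0,0,0,0,0,255],[0,0,0,0,0,0,255],[0,0,0,0,0,0,255],[0,0,0,0,0,0,255]],
  ],
  newtons=60,
)

```text
time_s: 23.45
tool_pos: [0.5461, 0.0614, 0.2229]
tcp_rot: [1.325, 2.305, 0.465]
contact_force: [-4.2, -1.1, 5.4]
width: 0.0231
finger_force: 58.3
```

```bash
python3 st.py; python3 -c "
from lvl import *
lvl(snapshot('wrist'),'w')"
```

```text
23.45 [56.17406499 28.55605134 72.40374668] 26.94647922131617 [-0.01 -0.11  2.22  0.16  0.48 -0.66] 0.023051087661284986 [-4.19919051 -1.08100019  5.44959313] [1.32511017 2.30537067 0.46521386]
wrist head z 0 0 block 6679 [0.73165887 0.27582611 0.17070377]
top head z 111 [0.63060474 0.00922602 0.17197591] block 1390 [0.73659089 0.28026621 0.1727438 ]
w head 0 block (5927, np.float64(0.17072), np.float64(0.17073), np.float64(0.00044)) block-head mm None
```

Call:
servo_tool(
  plan=[
    [[-6.1,-1.6,-1.6,0,0,0,255],[-12,-3.9,-3.1,0,0,0,255],[-17.6,-6.7,-4.6,0,0,0,255],[-22.9,-10.2,-5.9,0,0,0,255],[-27.9,-14.2,-7.2,0,0,0,255],[-32.4,-18.8,-8.4,0,0,0,255],[-32.4,-18.8,-8.4,0,0,0,255],[-32.4,-18.8,-8.4,0,0,0,255]],
  ],
)

```text
time_s: 24.6
tool_pos: [0.5438, 0.0243, 0.2286]
tcp_rot: [1.325, 2.302, 0.469]
contact_force: [-0.4, 5.0, 5.8]
width: 0.0224
finger_force: 58.6
```

Call:
servo_tool(
  plan=[
    [[0,0,0,0,0,0,120],[0,0,0,0,0,0,60],[0,0,0,0,0,0,0],[0,0,0,0,0,0,0],[-3,0,-20,0,0,0,0],[-12,0,-60,0,0,0,0],[-25,0,-100,0,0,0,0],[-25,0,-110,0,0,0,0],[-25,0,-110,0,0,0,0],[-25,0,-110,0,0,0,0]],
  ],
)

```text
time_s: 25.85
tool_pos: [0.495, -0.0055, 0.3231]
tcp_rot: [1.327, 2.308, 0.464]
contact_force: [1.3, -0.0, 0.0]
width: 0.0857
finger_force: 0.0
```

```bash
python3 lvl.py | tail -6
```

```text
top head (164, np.float64(0.17246), np.float64(0.17243), np.float64(0.00203)) block (1180, np.float64(0.17271), np.float64(0.17267), np.float64(0.00196)) block-head mm 0.23855330506408756
scene head (93, np.float64(0.16912), np.float64(0.17), np.float64(0.00413)) block (1142, np.float64(0.17218), np.float64(0.17216), np.float64(0.00125)) block-head mm 2.163078999232737
wrist head (685, np.float64(0.17078), np.float64(0.17077), np.float64(0.00057)) block (3104, np.float64(0.17069), np.float64(0.17068), np.float64(0.00058)) block-head mm -0.08395264843485961
cap 588 [ 62.80029063  -5.98051332 103.96853842] -5.439910026924575
hub 976 30.185701238435577 ((0.1584625244140625, -0.6299476623535156), (34.34695816040039, 35.15968704223633), 85.08301544189453)
[ 0.49528646 -0.00552967  0.3233444 ] [-0.22 -0.36  2.2   0.26  0.8  -0.88]
```

Level now: −0.08 mm by the wrist camera, +0.24 by the top one. Next, draw off by the hub: tool x opposite the arm (crank at −4.9°).

```bash
python3 - <<'E'
from h import *
p0,R0=pose();print((p0-seat)@F*1000)
Rt=frame(-A,fdir(175.1));c=F@[.0002,-.0006,0]
for z in(.135,):print(delta(seat+c+A*z,Rt))
E
```

```text
[ 91.7103301  -44.82314331 152.96815245]
(array([ 84.9, -41.9,  41.2]), array([ 0.095, -0.246, -0.787]))
```

Call:
servo_tool(
  plan=[
    [[14,-7,4,0.015,-0.04,-0.13,0],[28,-14,10,0.03,-0.08,-0.26,0],[42,-21,18,0.048,-0.12,-0.39,0],[57,-28,26,0.064,-0.165,-0.53,0],[72,-35,34,0.08,-0.205,-0.66,0],[85,-42,41,0.095,-0.246,-0.787,0],[85,-42,41,0.095,-0.246,-0.787,0],[85,-42,41,0.095,-0.246,-0.787,0]],
  ],
)

```text
time_s: 27.0
tool_pos: [0.4497, 0.0509, 0.2529]
tcp_rot: [0.391, 2.41, -0.065]
contact_force: [0.2, 0.3, 0.2]
width: 0.085
finger_force: 0.0
```

```bash
python3 - <<'E'
from h import *
s=snapshot("wrist");L=(cloud(s).reshape(-1,3)-seat)@F*1000
m=(L[:,2]>27)&(L[:,2]<34)&(np.hypot(L[:,0],L[:,1])<25);r=cv2.minAreaRect(L[m][:,:2].astype(np.float32));print("hub",m.sum(),r)
Rt=frame(-A,fdir(175.1));c=F@[.0002,-.0006,0];print(observe()["qpos"].round(2))
for z in(.135,.0068):print(delta(seat+c+A*z,Rt))
E
```

```text
hub 1046 ((0.40477657318115234, -0.5123863220214844), (34.46795654296875, 34.73833084106445), 85.57080841064453)
[ 0.21 -0.41  2.43 -0.57  0.55 -0.64]
(array([ 2.9, -0.1,  1.1]), array([ 0.001,  0.004, -0.003]))
(array([  3.3,  -0.2, 129.3]), array([ 0.001,  0.004, -0.003]))
```

Call:
servo_tool(
  plan=[
    [[3,0,20,0,0.004,-0.003,0],[3,0,55,0,0.004,-0.003,0],[3,0,90,0,0.004,-0.003,0],[3,0,115,0,0.004,-0.003,0],[3,0,126,0,0.004,-0.003,0],[3,0,126,0,0.004,-0.003,0],[3,0,126,0,0.004,-0.003,0]],
  ],
)

```text
time_s: 27.92
tool_pos: [0.5267, 0.032, 0.1552]
tcp_rot: [0.389, 2.413, -0.067]
contact_force: [-0.3, 0.2, 0.2]
width: 0.0854
finger_force: 0.0
```

```bash
python3 - <<'E'
from h import *
Rt=frame(-A,fdir(175.1));c=F@[.0002,-.0006,0];o=observe();print(o["qpos"].round(2),o["contact_force"])
print(delta(seat+c+A*.0068,Rt))
E
```

```text
[ 0.11 -0.02  2.38 -1.09  0.25 -0.15] [-0.33332952  0.17773717  0.16993049]
(array([0.2, 0.4, 3.3]), array([-0.   ,  0.   ,  0.001]))
```

Call:
servo_tool(
  plan=[
    [[0,0.4,1.5,0,0,0,120],[0,0.4,1.5,0,0,0,180],[0,0.4,1.5,0,0,0,255],[0,0.4,1.5,0,0,0,255],[0,0.4,1.5,0,0,0,255],[0,0.4,1.5,0,0,0,255]],
  ],
  newtons=80,
)

```text
time_s: 28.68
tool_pos: [0.5266, 0.0321, 0.1537]
tcp_rot: [0.387, 2.414, -0.069]
contact_force: [-7.3, -0.5, 7.3]
width: 0.0328
finger_force: 78.4
```

Call:
servo_tool(
  plan=[
    [[0,0,-4,0,0,0,255],[0,0,-10,0,0,0,255],[0,0,-18,0,0,0,255],[0,0,-26,0,0,0,255],[0,0,-34,0,0,0,255],[0,0,-42,0,0,0,255],[0,0,-54,0,0,0,255],[0,0,-70,0,0,0,255],[0,0,-90,0,0,0,255],[0,0,-95,0,0,0,255]],
  ],
)

```text
time_s: 29.92
tool_pos: [0.4665, 0.047, 0.2256]
tcp_rot: [0.387, 2.416, -0.067]
contact_force: [0.3, 0.8, -3.2]
width: 0.0326
finger_force: 81.0
```

```bash
python3 - <<'E'
from h import *
from lvl import lvl
import pickle
from scipy.spatial.transform import Slerp
o=observe();print(o["qpos"].round(2),o["contact_force"],o["width"])
for n in("top","wrist"):
    s=snapshot(n);lvl(s,n)
p0,R0=pose();T=R0.inv().apply((cloud(s).reshape(-1,3)-p0))*1000
m=(abs(T[:,0])<22)&(abs(T[:,1])<16.2)&(T[:,2]>-30)&(T[:,2]<-8);print("hub top in tool z",m.sum(),np.median(T[m],0))
a=np.radians(9.1);X=np.array([np.cos(a),np.sin(a),0]);Rt=frame([0,0,-1],-X);pt=np.array([.4716,-.2681,.15])
mid=p0+[-.01,0,.06]
S=Slerp([0,1],R.concatenate([R0,Rt]));print(np.degrees((R0.inv()*Rt).magnitude()))
rows(p0,R0,[(p0+[-.005,0,.03],R0)]+[(mid+f*(np.array([.4716,-.2681,.2])-mid),S(f)) for f in np.arange(1,15)/14])
E
```

```text
[ 0.18 -0.32  2.43 -0.63  0.46 -0.58] [ 0.2573673   0.81701732 -3.18473382] 0.03260667382189074
top head (163, np.float64(0.1723), np.float64(0.17223), np.float64(0.0018)) block (1180, np.float64(0.17275), np.float64(0.17275), np.float64(0.00198)) block-head mm 0.5263137707595955
wrist head (131, np.float64(0.1711), np.float64(0.1711), np.float64(0.00033)) block (1609, np.float64(0.1706), np.float64(0.17058), np.float64(0.00039)) block-head mm -0.5229021705168979
hub top in tool z 4218 [  3.21076856  -0.55542606 -20.98439441]
48.03263165754063
[-15.6, 0.1, -26.1] [0.0, 0.0, 0.0]
[-33.8, -21.2, -43.6] [-0.008, 0.05, -0.033]
[-36.4, -42.7, -34.9] [-0.016, 0.099, -0.065]
[-39.1, -64.2, -26.2] [-0.023, 0.149, -0.098]
[-41.8, -85.7, -17.5] [-0.031, 0.198, -0.131]
[-44.4, -107.2, -8.8] [-0.039, 0.248, -0.163]
[-47.1, -128.7, -0.1] [-0.047, 0.298, -0.196]
[-49.7, -150.2, 8.6] [-0.054, 0.347, -0.228]
[-52.4, -171.7, 17.2] [-0.062, 0.397, -0.261]
[-55.1, -193.2, 25.9] [-0.07, 0.446, -0.294]
[-57.7, -214.7, 34.6] [-0.078, 0.496, -0.326]
[-60.4, -236.2, 43.3] [-0.085, 0.546, -0.359]
[-63.1, -257.7, 52.0] [-0.093, 0.595, -0.392]
[-65.7, -279.2, 60.7] [-0.101, 0.645, -0.424]
[-68.4, -300.7, 69.4] [-0.109, 0.694, -0.457]
```

Call:
servo_tool(
  plan=[
    [[-16,0,-26,0,0,0,255],[-36,-43,-35,-0.016,0.099,-0.065,255],[-42,-86,-18,-0.031,0.198,-0.131,255],[-47,-129,0,-0.047,0.298,-0.196,255],[-52,-172,17,-0.062,0.397,-0.261,255],[-58,-215,34,-0.078,0.496,-0.326,255],[-63,-258,52,-0.093,0.595,-0.392,255],[-68,-300,69,-0.109,0.694,-0.457,255],[-68,-300,69,-0.109,0.694,-0.457,255],[-68,-300,69,-0.109,0.694,-0.457,255]],
  ],
)

```text
time_s: 31.28
tool_pos: [0.4712, -0.2674, 0.1985]
tcp_rot: [0.247, -3.13, -0.004]
contact_force: [0.7, -0.9, -3.4]
width: 0.0326
finger_force: 81.3
```

```bash
python3 - <<'E'
from h import *
o=observe();print(o["qpos"].round(2),o["contact_force"],o["width"])
Rt=frame([0,0,-1],[-np.cos(.159),-np.sin(.159),0])
s=snapshot("wrist");W=cloud(s).reshape(-1,3);p0,R0=pose()
T=R0.inv().apply(W-p0)*1000;m=(abs(T[:,0])<20)&(abs(T[:,1])<16.2)&(T[:,2]>-30)&(T[:,2]<-8);print("hub top",np.median(T[m],0))
b=W[(np.hypot(W[:,0]-.47,W[:,1]+.27)<.15)&(abs(W[:,2])<.01)];print("bench",len(b),np.median(b[:,2]))
print(delta([.4716,-.2681,.0095],Rt))
E
```

```text
[-0.6   0.19  1.86  0.    1.1  -2.33] [ 0.6652653  -0.91518267 -3.44456247] 0.032560431123419456
hub top [  2.21794837  -0.82722968 -18.74025837]
bench 42730 -0.0011403414049240392
(array([ -0. ,  -1.7, 190.1]), array([ 0.001, -0.   , -0.001]))
```

Call:
servo_tool(
  plan=[
    [[0,0,40,0,0,0,255],[0,0,90,0,0,0,255],[0,0,135,0,0,0,255],[0,0,165,0,0,0,255],[0,0,178,0,0,0,255],[0,0,182,0,0,0,255],[0,0,184,0,0,0,255],[0,0,184,0,0,0,255]],
  ],
)

```text
time_s: 32.33
tool_pos: [0.4732, -0.268, 0.018]
tcp_rot: [-0.249, 3.129, -0.002]
contact_force: [0.7, -0.2, -3.2]
width: 0.0328
finger_force: 81.2
```

Call:
servo_tool(
  plan=[
    [[0,0,1,0,0,0,255],[0,0,2,0,0,0,255],[0,0,3,0,0,0,255],[0,0,3,0,0,0,255]],
  ],
)

```text
time_s: 32.83
tool_pos: [0.472, -0.2673, 0.0135]
tcp_rot: [-0.249, 3.131, 0.001]
contact_force: [-0.8, -0.3, -2.3]
width: 0.0326
finger_force: 81.2
```

Call:
servo_tool(
  plan=[
    [[0,0,1,0,0,0,255],[0,0,2,0,0,0,255],[0,0,2,0,0,0,255]],
  ],
)

```text
time_s: 33.2
tool_pos: [0.472, -0.2673, 0.0115]
tcp_rot: [-0.249, 3.131, 0.0]
contact_force: [-0.7, -0.6, -2.9]
width: 0.033
finger_force: 81.2
```

Call:
servo_tool(
  plan=[
    [[0,0,1,0,0,0,255],[0,0,1,0,0,0,255]],
  ],
)

```text
time_s: 33.45
tool_pos: [0.4721, -0.2673, 0.0105]
tcp_rot: [-0.249, 3.131, 0.0]
contact_force: [0.2, 0.4, -3.8]
width: 0.0328
finger_force: 81.2
```

Call:
servo_tool(
  plan=[
    [[0,0,0.7,0,0,0,255],[0,0,1.3,0,0,0,255],[0,0,1.3,0,0,0,255]],
  ],
)

```text
time_s: 33.83
tool_pos: [0.4722, -0.2673, 0.0093]
tcp_rot: [-0.249, 3.131, 0.0]
contact_force: [-0.2, 0.4, -3.0]
width: 0.0324
finger_force: 81.2
```

Call:
servo_tool(
  plan=[
    [[0,0,0.7,0,0,0,255],[0,0,0.7,0,0,0,255]],
  ],
)

```text
time_s: 34.08
tool_pos: [0.4721, -0.2674, 0.0089]
tcp_rot: [-0.25, 3.131, 0.0]
contact_force: [-0.9, -0.0, 0.3]
width: 0.0325
finger_force: 81.7
```

Weight is coming off (+0.3 N): touchdown. Release and retreat.

Call:
servo_tool(
  plan=[
    [[0,0,0.4,0,0,0,200],[0,0,0.4,0,0,0,100],[0,0,0.4,0,0,0,50],[0,0,0.4,0,0,0,0],[0,0,0.4,0,0,0,0],[0,0,-30,0,0,0,0],[0,0,-80,0,0,0,0],[0,0,-140,0,0,0,0],[0,0,-190,0,0,0,0],[0,0,-200,0,0,0,0]],
  ],
)

```text
time_s: 35.33
tool_pos: [0.4746, -0.2691, 0.2135]
tcp_rot: [-0.249, 3.123, -0.009]
contact_force: [-0.2, 0.2, -0.1]
width: 0.0851
finger_force: 0.0
```

```bash
python3 - <<'E'
from h import *
from lvl import lvl
o=observe();print(o["time_s"],o["tool_pos"],o["contact_force"],o["width"])
t=snapshot("top");lvl(t,"top");w=snapshot("wrist");
im=np.hstack([cv2.resize(t["color"],(400,300)),cv2.resize(w["color"],(400,300))]);cv2.imwrite("pics/end.png",im[...,::-1])
P=cloud(w).reshape(-1,3);P=P[(np.hypot(P[:,0]-.49,P[:,1]+.265)<.09)]
for a,b in((.026,.034),(.099,.11)):
    q=P[(P[:,2]>a)&(P[:,2]<b)];print(len(q),q.mean(0))
E
```

```text
35.325 [ 0.47457128 -0.26906268  0.21349391] [-0.18481232  0.18679866 -0.09151285] 0.08509304195111476
top head (164, np.float64(0.17273), np.float64(0.1726), np.float64(0.00191)) block (1174, np.float64(0.17262), np.float64(0.17271), np.float64(0.00199)) block-head mm 0.11345500018972166
636 [ 0.47805773 -0.26564482  0.02886513]
259 [ 0.53422142 -0.25653063  0.10298616]
```

View pics/end.png

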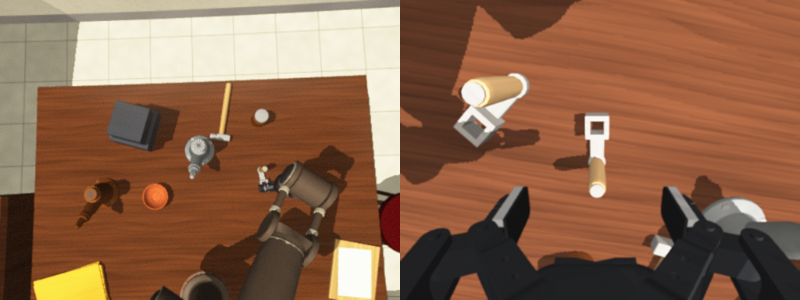

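The crank lies flat on the bench at (597,150) in the right half, handle up. In the top view the hammer, dish and jar are where they were, and the head is level with the block. Handing in.

```bash
python3 -c "from cell import job_done; print(job_done())"
```

```text
the job is handed in; nothing more can be done
None
```

The jack is wound up until its head is level with the block top (0.1 mm low by the last top-camera reading, within about 0.5 mm by all the top and wrist readings after winding), the crank is drawn off and back flat on the bench with the hammer, dish and jar left where they were, and the job is handed in at about 35 s.

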